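# Refit the spice mill's sweeper, spacer and burr on the splined drive hub

### The job

The electric spice mill has been washed and its grinding parts must go back on: first make it safe by sliding the little lock switch in the recess of its deck all the way to the end marked by the dot, and leave it there. Then fit the parts on the splined drive hub, right way up as they lie now, each turned until its wide groove finds the hub's wide master spline and each fully home: the six-armed sweeper wheel at the bottom, then the plain spacer ring, then the toothed burr. Leave the other things on the shelf where they are.

Things in the scene. Friction and masses are not known exactly. Their poses are not given: they have to be found in the camera images.
- mill: Spice mill: white fixed motor base, 170 (x) by 130 (y) mm, aluminium deck on top, 100 mm above the shelf. Origin under its centre, z up. Place and yaw (within 0.5 rad) differ each time. Hub on its +x half, switch recess on its -x half. A low ring (3 mm high, 45 mm radius) round the hub is the seat of the lift-off chamber.
- hub_seat (a point): Foot of the steel drive hub, on its axis, 112 mm above the shelf: top of the round foot (35 mm across, 12 mm above the deck) on which the lowest part comes to rest. Axes as the mill's; the hub's wide master rib points along +x. The hub is held by its gearbox and does not turn.
- hub_top (a point): Tip of the upright drive hub, 46 mm above hub_seat. From hub_seat up: a 22 mm round core with five ribs 72 degrees apart, out to 15 mm from the axis and 36 mm up (ends narrowed a little over the last 3 mm): four 4 mm wide, the master rib 13 mm wide, along +x. The plain core goes on to 41 mm, then tapers to the tip (13 mm across) as a guide nose.
- recess (a point): Centre of the switch recess in the mill's deck, at deck level, 87 mm from the hub axis; axes as the mill's. Flat floor 6 mm below the deck; 36 mm across (x) by 70 mm along (y), so that a fingertip goes in. A small dark dot on the deck just beyond its +y end marks the locked end.
- lock_top (a point): Top of the lock switch, level with the deck: a white ridged thumb-piece 16 mm across (x), 10 mm along the slide (y) and 6 mm high, standing in the recess. It slides along the mill's +y towards the dot. At the start about 38 mm of the recess is free on its -y side for the fingertips.
- lock (a joint): Travel of the lock switch (m): 0 to 0.002 at the start (unlocked), 0.014 is locked, fully at the dot end. It needs about 2 N along the slide and stays where it is left.
- sweeper_mid (a point): Centre (half-way up, on the axis) of the steel sweeper wheel, 15 mm high, lying flat: a disc 48 mm across and 4 mm thick with six flat arms reaching to 32 mm from the axis; on top a round collar 40 mm across, 4 to 15 mm up, to grip it by. z up, +x points to the middle of the wide groove of its bore (see spacer_mid). Yaw within 1 rad. 70 g.
- spacer_mid (a point): Centre of the steel spacer, a plain round ring 40 mm across and 10 mm high, lying flat. Splined bore right through: 24.4 mm across between five grooves that reach 16.2 mm from the axis; four are 6.4 mm wide, the wide (master) one 15.4 mm. z up, +x points to the middle of the wide groove. Yaw within 1 rad. 50 g.
- burr_mid (a point): Centre (half-way up) of the dark steel grinding burr, 22 mm high, lying flat, toothed foot (56 mm across) down; toothed cone above it and from 12.7 to 22 mm up a plain round collar 40 mm across to grip it by. Bore as the spacer's; z up, +x points to the wide groove. Yaw within 1 rad. 130 g. Home: its foot on the spacer, which lies on the sweeper's collar.
- magnet_a: Round blue ceramic magnet, 28 mm across, 7 mm high; origin under its centre. Not to be disturbed.
- magnet_b: The same, another one.
- magnet_c: The same, another one.
- spice_jar: Empty glass spice jar, 44 mm across, 95 mm high, upright; origin under its centre. Not to be disturbed.
- opener: Flat steel bottle opener, 125 mm long, 32 mm wide, 4 mm thick; origin at about the middle of its underside, long axis x. Not to be disturbed.
- clip: Red plastic bag clip, 104 mm long, 20 mm wide, 11 mm high; origin at about the middle of its underside, long axis x. Not to be disturbed.
- brush: Small cleaning brush, 160 mm long, lying along its x axis; origin at its middle. Not to be disturbed.
There are look-alikes about, which are no part of the job. What is shaped like the part that bears spacer_mid but pink or red is not meant. Leave any turquoise look-alike of the part that bears sweeper_mid alone.

How it is judged:
By the outcome, as a careful person would: the job done as asked, in the order asked, and still so for the second after the job is handed in, with the robot touching nothing.
It also fails if it takes over 72 s, if anything falls off the work surface, if the arm or the gripper's body presses on something with over 40 N, if the wrist force passes 120 N, or if a joint passes its speed limit or range.

### The arm

A 6-joint arm with a two-finger parallel gripper is mounted at the origin on the work surface. World frame = base frame: x ahead of the robot, y to its left, z up, the work surface at z = 0. Lengths are in mm, angles in rad, forces in N, time in s.
With the tool pointing down it reaches from about 275 to 1000 mm from the base axis. Payload 8.4 kg.
Tool frame: the origin (TCP) lies on the centre line of the jaws, within the pads' length; the fingertips stand 22 mm ahead of it and the grasp point (between the pads) lies 3 mm ahead of it; z points along the fingers, x is the direction in which the jaws open and shut, and the axes are right-handed (so a half turn about z gives the same grasp; the last joint's range is limited). The gripper opens to 85 mm and grips with 20 to 120 N. Pads are 22 mm wide; open, the fingers measure 114 mm over their backs; the gripper's body (76 mm by 85 mm) begins 54 mm behind the grasp point. The pads swing forward as they close: fully open they stand 13 mm farther back than shut.
Start: joints at [-1.208, 0.353, 1.633, -0, 1.155, -0.002], TCP at [222.975, -583.875, 253.281] pointing down, gripper open.
Joint ranges: [-2.63, 2.63], [-0.92, 2.1], [0.06, 2.66], [-1.3, 4.44], [0, 2.69], [-3.02, 3.02]. Speed limits (rad/s): [2.22, 2.22, 2.79, 3.14, 3.14, 3.14].

### API

Orientations are given as [roll, pitch, yaw] about the fixed x, y, z axes, in that order (R = Rz(yaw) Ry(pitch) Rx(roll)).
In Python, from rig import status, viewer, job gives the robot as it stands.
- The arm moves only by the tool send_rows, never from a script. Its argument "plan" is a list of rows, each a list of 3 entries, a list of its own where there are three numbers: the shift along the tool's x, y, z in m, then the turn, a rotation vector about the tool's x, y, z in rad, then the opening, from -1 (shut) to 1 (fully open). In form: [[[x, y, z], [rx, ry, rz], jaw], ...]. A call has exactly 5 rows; each row is the pose to reach, as a shift and turn from the pose measured when the call began, along the tool's axes at that moment; what a row does not reach only later rows make up. A row lasts 1/12 s, in which the tool goes at most 41.7 mm and 7.16 degrees, less where a joint would pass 70% of its speed; a pose out of reach is approached as far as the arm can. A call with a gripper value outside its range is refused whole. The fingers move at their own pace and stop on an object; "squeeze" is the grip in N (left out, the last holds). Time passes only in rows, so rows that repeat a pose let the fingers close, or fill a call up. It gives the time, the measured TCP pose, the force and the opening at its end, in the units of the state.
- status.sense(): the state, without advancing time (a new reading comes with each control period).
- viewer.grab_frame(name): name is "side" or "top" or "wrist"; returns the picture (384x512x3 uint8, red, green, blue); there is no depth.
- viewer.camera_params(name): a dict with "intrinsics" (3x3 intrinsics, pixels), "xyz" and "orientation" of the camera in the world. Camera axes: x right, y down, z forward; pixel columns grow to the right and rows downward; lengths in mm; the calibration is good to about 2 mm. A picture is of the moment at which its call begins: read the wrist's pose just before it. camera_params takes no time and is no camera call; for the wrist camera it gives the pose at the moment of the call.
- job.sign_off(): hands the job in, once; it reports no verdict.
Trained networks look in the newest picture that a camera, given by its name, has taken for a name from the list of things; names that differ only in an ending like _2 or _b are one class to them, and where a whole thing is asked for, a point or a joint stands for the part that bears it (a point fixed in the world has none). Each returns a list of dicts, best first, with "p" (0 to 1); they miss things now and then, are a little off and sometimes report something else, mostly with a low value. They report only what shows in the picture. A call takes as long as a camera call. They do not tell look-alikes from the thing itself.
- viewer.cut_out(label, camera): "mask" (384x512 bool, what is visible of it) and "extent" ([left, top, width, height] in pixels, round what is visible of it).
The state is a dict: "clock": time; "qpos": joint angles; "qvel": joint speeds; "joint_efforts": joint torques, N m; "eef_pos": TCP position; "tcp_rot": TCP orientation; "contact_force": force on the tool from outside, world axes, zero at the start; "wrist_torque": the same for the moment, N m; "opening": opening from 0.0 (shut) to 1.0 (fully open).
Only numpy, scipy, OpenCV 4.12 (cv2) and the standard library are available. Lean on these libraries where they do the work, as an engineer would, in place of code of your own. Each camera call takes 0.05 s, during which the arm holds its last target.

## Working session

There is one attempt and no reset: what is moved stays moved. The work goes in short steps, Python scripts to look and compute and a tool call to move; the robot and the scene stay as the last step left them, time stands still between calls to the robot, and variables do not carry over. Pictures are saved under pics/ and viewed, and the job is handed in when it is done.

Besides the shell and the picture viewer there is one more tool, called as name(argument=value, ...) on one line, values as JSON. send_rows: Moves the arm, as the interface text tells. Its arguments: {"type":"object","properties":{"plan":{"type":"array"},"squeeze":{"type":"number"}},"required":["plan"]}

```bash
ls -la; mkdir -p pics; cat > h.py <<'E'
import numpy as np, cv2
from scipy.spatial.transform import Rotation as R
from rig import status, viewer, job
def save(n,img,s=1.5):
    cv2.imwrite('pics/'+n+'.png',cv2.resize(img[:,:,::-1],None,fx=s,fy=s,interpolation=cv2.INTER_CUBIC))
E
python3 - <<'E'
from h import *
print(status.sense())
for c in ['side','top','wrist']:
    print(c,viewer.camera_params(c))
    save(c+'0',viewer.grab_frame(c))
E
```

```text
total 12
drwxr-xr-x  3 agent agent 4096 Dec  7 15:49 .
drwxr-xr-x 23 root  root  4096 Dec  7 15:49 ..
drwxr-xr-x  2 agent agent 4096 Dec  7 15:49 pics
{'clock': 0.0, 'qpos': array([-1.20838950e+00,  3.53679401e-01,  1.63410363e+00, -2.15519185e-05,
        1.15518574e+00, -2.38280482e-03]), 'qvel': array([ 9.46461079e-05,  5.69895776e-04, -9.56830102e-04, -3.60032195e-04,
       -3.60571565e-04, -1.85659667e-03]), 'joint_efforts': array([-1.92266125e-03, -6.05264926e+01, -3.42059970e+01, -3.33877506e-05,
        9.28192574e-03,  4.14215606e-05]), 'eef_pos': array([ 222.82400744, -583.47545158,  252.55518505]), 'tcp_rot': array([ 3.14157623e+00,  1.37615686e-03, -1.20599799e+00]), 'contact_force': array([-0.88858338, -0.34476683, -0.66607067]), 'wrist_torque': array([ 0.00813393,  0.05785197, -0.01300328]), 'opening': 0.9964611933254}
side {'intrinsics': array([[418.31799134,   0.        , 256.48882065],
       [  0.        , 418.31799134, 192.66984905],
       [  0.        ,   0.        ,   1.        ]]), 'xyz': array([379.73920249, 820.48890478, 694.39883966]), 'orientation': array([-2.22223757,  0.01494381, -2.92281933])}
top {'intrinsics': array([[355.15610398,   0.        , 255.35859762],
       [  0.        , 355.15610398, 191.48477183],
       [  0.        ,   0.        ,   1.        ]]), 'xyz': array([454.29049921,  88.96458441, 987.19487381]), 'orientation': array([-3.03539097, -0.0196129 , -1.59194883])}
wrist {'intrinsics': array([[279.33455683,   0.        , 254.33151708],
       [  0.        , 279.33455683, 188.73076779],
       [  0.        ,   0.        ,   1.        ]]), 'xyz': array([ 288.82209566, -558.68813938,  373.3678778 ]), 'orientation': array([ 2.86297182e+00,  7.93046077e-04, -1.20567948e+00])}
```

View pics/top0.png

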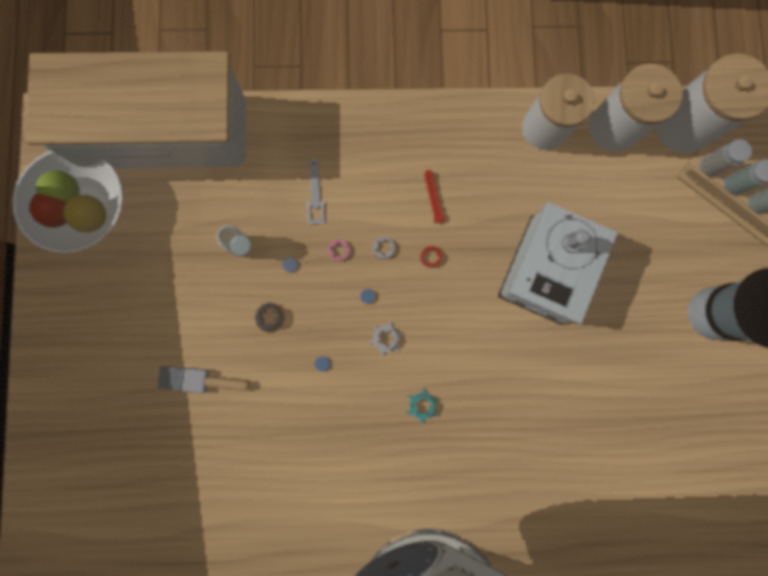

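View pics/side0.png

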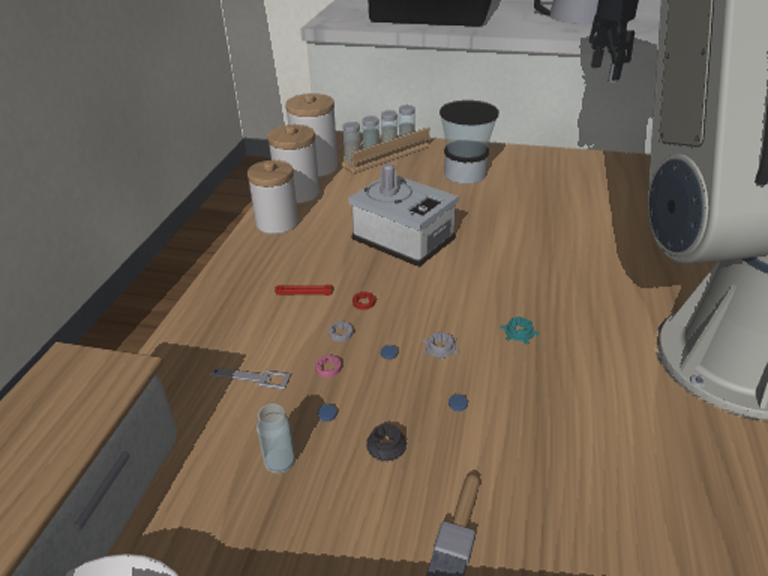

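View pics/wrist0.png

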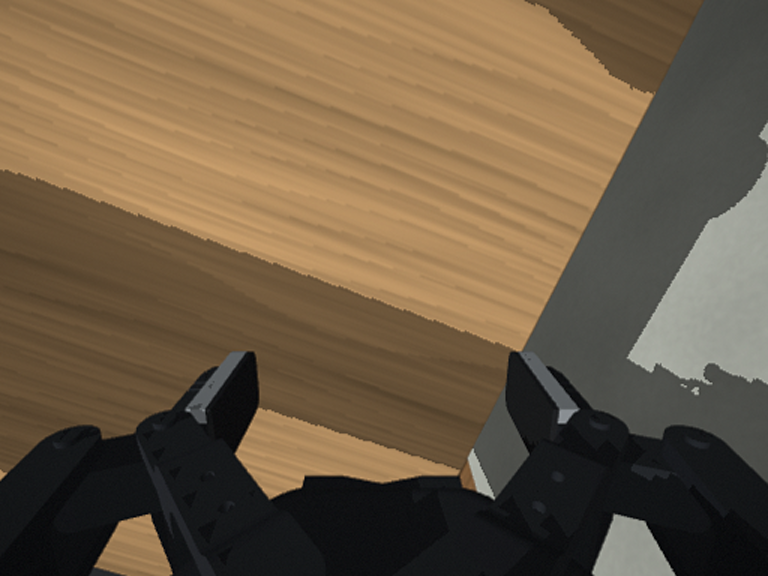

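```bash
cat >> h.py <<'E'
def cam(c):
    p=viewer.camera_params(c); return p['intrinsics'],p['xyz'],R.from_euler('xyz',p['orientation']).as_matrix()
def ray(C,u,v,z):
    K,t,M=C; d=M@np.linalg.inv(K)@np.array([u,v,1.]); s=(z-t[2])/d[2]; return t+s*d
def proj(C,P):
    K,t,M=C; q=K@(M.T@(np.asarray(P,float)-t)); return q[:2]/q[2]
E
python3 - <<'E'
from h import *
C=cam('top');S=cam('side')
for n,u,v,z in [('sweep',386,339,10),('spacer',384,248,8),('burr',270,318,18),('recess',552,290,97),('dot',529,279,100),('hubtop',571,238,158),('ringctr',572,242,103),('pink',340,250,8),('red',432,257,8),('turq',423,405,10),('magA',291,265,5),('mag',369,297,5),('mag',322,364,5),('jar',228,233,0)]:
    P=ray(C,u/1.5,v/1.5,z); print(n,P.round(1),'side px*1.5',(proj(S,P)*1.5).round())
g=viewer.grab_frame('top'); save('topc',g[110:250,320:430],5); save('topd',g[130:290,150:310],5)
E
```

```text
sweep [462.9  64.2  10. ] side px*1.5 [442. 341.]
spacer [631.7  64.2   8. ] side px*1.5 [342. 329.]
burr [505.1 273.7  18. ] side px*1.5 [389. 434.]
recess [ 538.7 -216.    97. ] side px*1.5 [426. 205.]
dot [ 557.8 -177.   100. ] side px*1.5 [413. 213.]
hubtop [ 615.4 -230.1  158. ] side px*1.5 [388. 169.]
ringctr [ 619.2 -252.6  103. ] side px*1.5 [389. 189.]
pink [629.4 146.1   8. ] side px*1.5 [329. 362.]
red [613.2 -24.9   8. ] side px*1.5 [365. 298.]
turq [342.9  -0.   10. ] side px*1.5 [520. 326.]
magA [603.3 237.5   5. ] side px*1.5 [329. 410.]
mag [540.9  93.8   5. ] side px*1.5 [391. 349.]
mag [420.  181.7   5. ] side px*1.5 [459. 401.]
jar [666.8 355.7   0. ] side px*1.5 [257. 471.]
```

View pics/topc.png

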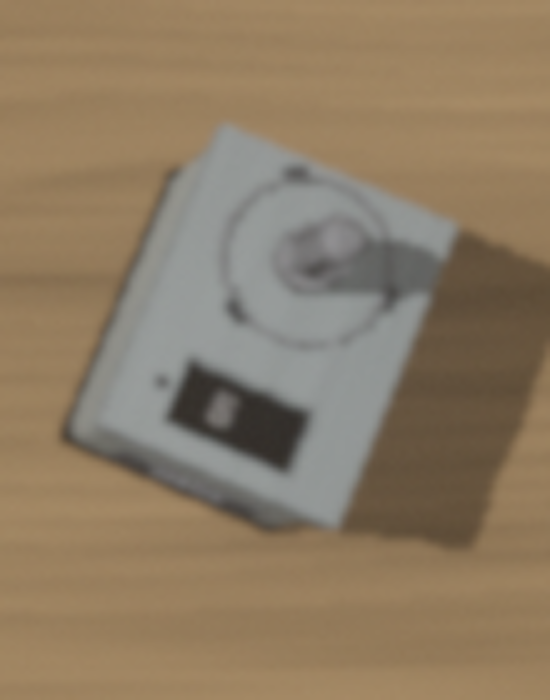

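View pics/topd.png

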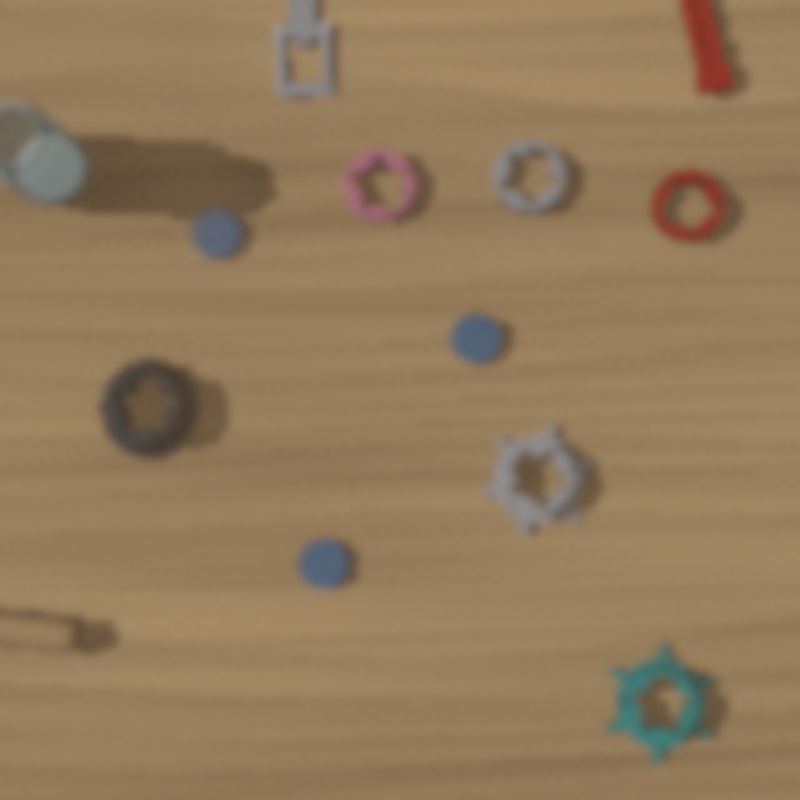

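```bash
cat >> h.py <<'E'
def goto(x,y,z,yaw):
    s=status.sense(); T=R.from_euler('xyz',s['tcp_rot']); G=R.from_euler('xyz',[np.pi,0,yaw])
    d=T.inv().apply(np.array([x,y,z])-s['eef_pos'])/1000; r=(T.inv()*G).as_rotvec()
    print('clock %.2f'%s['clock'],'pos',s['eef_pos'].round(1),'rot',s['tcp_rot'].round(4),'F',s['contact_force'].round(1),'op %.3f'%s['opening'],'q6 %.2f'%s['qpos'][5])
    print('shift',d.round(4).tolist(),'rot',r.round(4).tolist())
E
python3 -c "
from h import *
goto(579,-233,240,-0.4)"
```

```text
clock 0.20 pos [ 222.9 -583.6  252.8] rot [-3.1416e+00  9.0000e-04 -1.2060e+00] F [ 1.  -0.1  0.9] op 1.001 q6 -0.00
shift [-0.2005, -0.4578, 0.013] rot [-0.0004, 0.0008, -0.806]
```

send_rows(plan=[[[-0.2,-0.458,0.013],[0,0,-0.806],1],[[-0.2,-0.458,0.013],[0,0,-0.806],1],[[-0.2,-0.458,0.013],[0,0,-0.806],1],[[-0.2,-0.458,0.013],[0,0,-0.806],1],[[-0.2,-0.458,0.013],[0,0,-0.806],1]])

```text
clock: 0.62
eef_pos: [372.4, -436.3, 247.7]
tcp_rot: [-3.141, 0.001, -0.575]
contact_force: [-0.1, -0.9, -0.5]
opening: 1.0
```

```bash
python3 -c "
from h import *
goto(579,-233,240,-0.4)"
```

```text
clock 0.62 pos [ 372.4 -436.3  247.7] rot [-3.1411e+00  5.0000e-04 -5.7540e-01] F [-0.1 -0.9 -0.5] op 1.000 q6 -0.29
shift [0.0627, -0.2831, 0.0078] rot [-0.0006, 0.0005, -0.1754]
```

send_rows(plan=[[[0.063,-0.283,0.008],[0,0,-0.175],-1],[[0.063,-0.283,0.008],[0,0,-0.175],-1],[[0.063,-0.283,0.008],[0,0,-0.175],-1],[[0.063,-0.283,0.008],[0,0,-0.175],-1],[[0.063,-0.283,0.008],[0,0,-0.175],-1]])

```text
clock: 1.03
eef_pos: [520.9, -290.0, 242.0]
tcp_rot: [-3.141, 0.0, -0.4]
contact_force: [-0.1, -0.9, 0.4]
opening: 0.297
```

```bash
python3 -c "
from h import *
goto(579,-233,240,-0.4)"
```

```text
clock 1.03 pos [ 520.9 -290.   242. ] rot [-3.1411e+00  4.0000e-04 -4.0030e-01] F [-0.1 -0.9  0.4] op 0.297 q6 -0.11
shift [0.0313, -0.0751, 0.002] rot [-0.0005, 0.0004, -0.0003]
```

send_rows(plan=[[[0.031,-0.075,0.002],[0,0,0],-1],[[0.031,-0.075,0.002],[0,0,0],-1],[[0.031,-0.075,0.002],[0,0,0],-1],[[0.031,-0.075,0.002],[0,0,0],-1],[[0.031,-0.075,0.002],[0,0,0],-1]])

```text
clock: 1.45
eef_pos: [578.4, -232.7, 239.7]
tcp_rot: [-3.141, 0.001, -0.399]
contact_force: [-0.4, 0.1, 1.1]
opening: 0.003
```

```bash
python3 -c "
from h import *
s=status.sense();print(s['eef_pos'],s['tcp_rot'],viewer.camera_params('wrist'))
g=viewer.grab_frame('wrist'); np.save('w1.npy',g); save('w1',g)"
```

```text
[ 578.42725847 -232.73922272  239.66009974] [-3.14145317e+00  1.33105068e-03 -3.99314538e-01] {'intrinsics': array([[279.33455683,   0.        , 254.33151708],
       [  0.        , 279.33455683, 188.73076779],
       [  0.        ,   0.        ,   1.        ]]), 'xyz': array([ 606.34928012, -168.37861485,  360.40015047]), 'orientation': array([ 2.86252589e+00,  4.42992361e-04, -3.98992475e-01])}
```

View pics/w1.png

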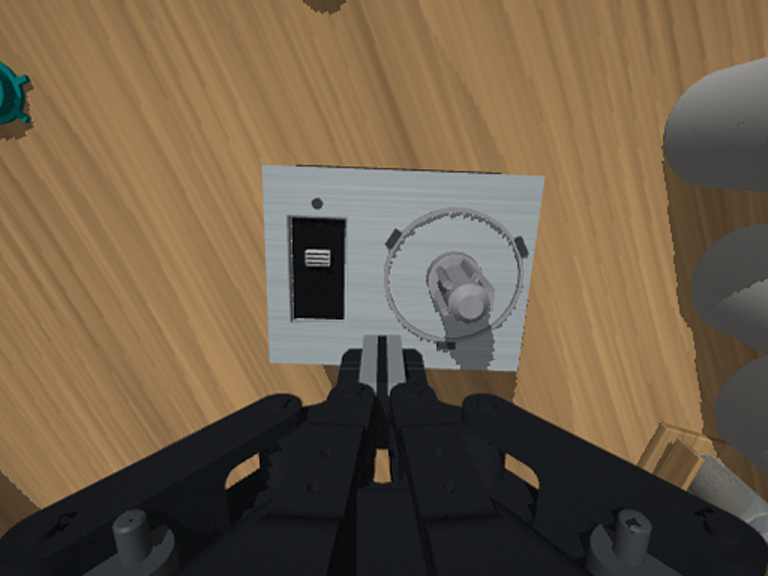

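```bash
python3 - <<'E'
from h import *
C=cam('wrist'); g=np.load('w1.npy')
pts=[(263,165),(544,177),(518,371),(270,363)]
W=[ray(C,u/1.5,v/1.5,100)[:2] for u,v in pts]; W=np.array(W)
print(W.round(1).tolist()); print('edges',[np.linalg.norm(W[i]-W[(i+1)%4]).round(1) for i in range(4)],'ctr',W.mean(0))
L=np.array([(-85,65),(85,65),(85,-65),(-85,-65)],float)
A=L-L.mean(0);B=W-W.mean(0)
y=np.arctan2((A[:,0]*B[:,1]-A[:,1]*B[:,0]).sum(),(A*B).sum());print('yaw',y)
for n,u,v,z in [('rec',288,216,100),('rec',346,218,100),('rec',344,321,100),('rec',290,320,100),('dot',317,203,100),('sw',318,258,100),('hubtip',468,303,158)]:
    P=ray(C,u/1.5,v/1.5,z); d=P[:2]-W.mean(0); c,s=np.cos(y),np.sin(y)
    print(n,P.round(1),'mill',(c*d[0]+s*d[1]).round(1),(-s*d[0]+c*d[1]).round(1))
save('w1a',g[120:260,160:380],3.6)
E
```

```text
[[540.2, -142.4], [693.0, -214.6], [638.9, -332.3], [484.4, -260.4]]
edges [np.float64(169.1), np.float64(129.5), np.float64(170.3), np.float64(130.5)] ctr [ 589.13826236 -237.42956267]
yaw -0.4377576554069016
rec [ 540.4 -175.5  100. ] mill -70.4 35.5
rec [ 573.  -190.6  100. ] mill -34.5 35.6
rec [ 543.7 -252.2  100. ] mill -34.9 -32.6
rec [ 511.  -237.6  100. ] mill -70.7 -33.2
dot [ 560.3 -175.3  100. ] mill -52.4 44.1
sw [ 546.1 -206.7  100. ] mill -52.0 9.6
hubtip [ 619.9 -249.3  158. ] mill 32.9 2.2
```

View pics/w1a.png

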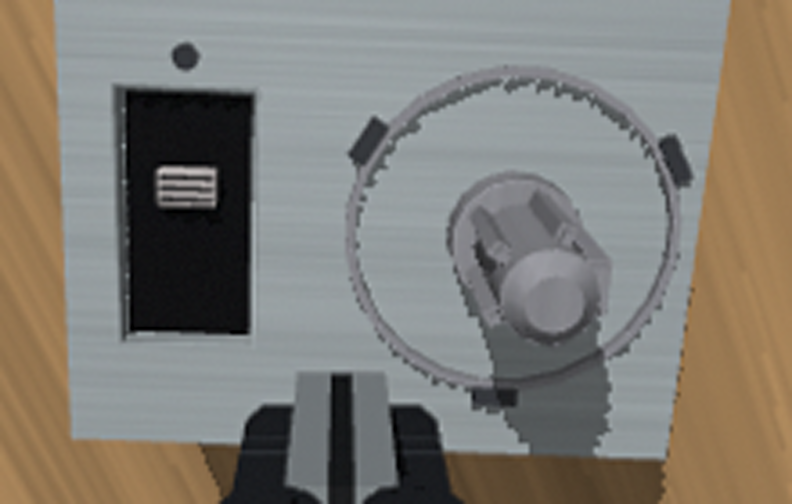

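```bash
cat >> h.py <<'E'
MC=np.array([589.1,-237.4]);MY=-0.438
def mill(x,y):
    c,s=np.cos(MY),np.sin(MY); return MC+np.array([c*x-s*y,s*x+c*y])
def gm(mx,my,z,yaw=MY):
    p=mill(mx,my); print('target',p.round(1)); goto(p[0],p[1],z,yaw)
E
python3 -c "
from h import *
gm(-52.5,-15,150)"
```

```text
target [ 535.2 -228.7]
clock 1.50 pos [ 578.1 -233.4  239.8] rot [-3.1414e+00  1.2000e-03 -4.0050e-01] F [-0.2 -0.3  0.9] op 0.000 q6 0.01
shift [-0.0412, 0.0124, 0.0898] rot [-0.0001, 0.0012, 0.0375]
```

send_rows(plan=[[[-0.041,0.0125,0.05],[0,0.001,0.0375],-1],[[-0.041,0.0125,0.09],[0,0.001,0.0375],-1],[[-0.041,0.0125,0.09],[0,0.001,0.0375],-1],[[-0.041,0.0125,0.09],[0,0.001,0.0375],-1],[[-0.041,0.0125,0.09],[0,0.001,0.0375],-1]])

```text
clock: 1.92
eef_pos: [534.3, -229.8, 149.7]
tcp_rot: [-3.142, 0.002, -0.44]
contact_force: [0.9, -0.6, 0.4]
opening: 0.001
```

```bash
python3 -c "
from h import *
gm(-52.5,-15,118)
C=cam('wrist')
g=viewer.grab_frame('wrist'); save('w2',g[100:384,100:400],2.5)
P=status.sense()['eef_pos']; print('tip px',proj(C,P-[0,0,22]))
"
```

```text
target [ 535.2 -228.7]
clock 1.92 pos [ 534.3 -229.8  149.7] rot [-3.1416e+00  1.6000e-03 -4.4000e-01] F [ 0.9 -0.6  0.4] op 0.001 q6 0.03
shift [0.0004, -0.0014, 0.0317] rot [-0.0, 0.0016, -0.002]
tip px [255.85871854 239.41096278]
```

View pics/w2.png

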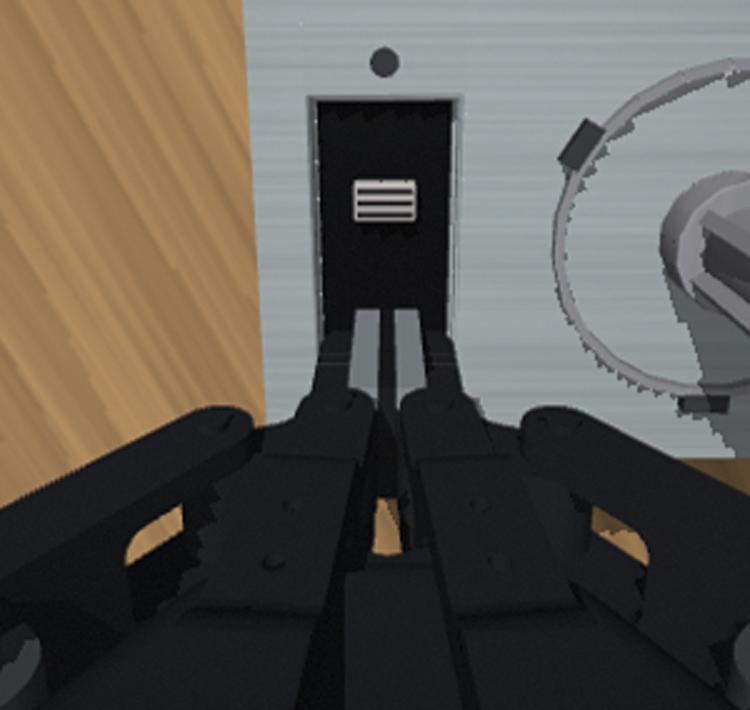

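send_rows(plan=[[[0,-0.0014,0.016],[0,0.001,0],-1],[[0,-0.0014,0.026],[0,0.001,0],-1],[[0,-0.0014,0.0315],[0,0.001,0],-1],[[0,-0.0014,0.0315],[0,0.001,0],-1],[[0,-0.0014,0.0315],[0,0.001,0],-1]])

```text
clock: 2.38
eef_pos: [536.8, -229.0, 119.9]
tcp_rot: [-3.141, -0.003, -0.44]
contact_force: [0.4, 0.2, 0.3]
opening: 0.001
```

```bash
python3 -c "
from h import *
gm(-52.5,8,117.5)
g=viewer.grab_frame('wrist'); save('w3',g[100:284,150:350],3)
"
```

```text
target [ 544.9 -207.9]
clock 2.38 pos [ 536.8 -229.   119.9] rot [-3.1415e+00 -2.5000e-03 -4.3950e-01] F [0.4 0.2 0.3] op 0.001 q6 0.03
shift [-0.0016, -0.0226, 0.0024] rot [-0.0001, -0.0025, -0.0015]
```

View pics/w3.png

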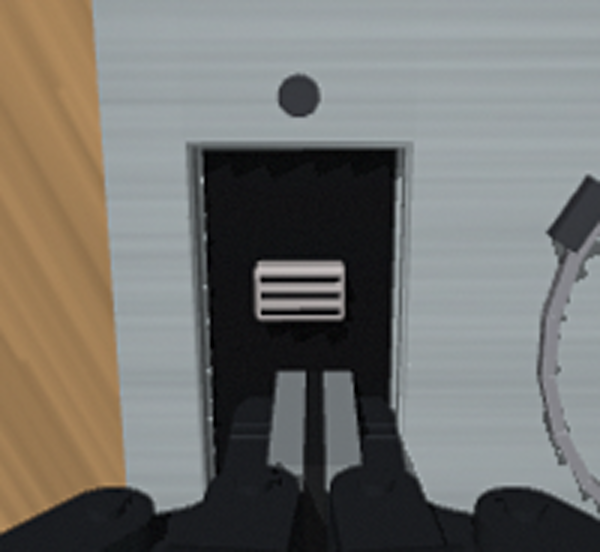

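send_rows(plan=[[[-0.001,-0.001,0.0018],[0,0,0],-1],[[-0.001,-0.008,0.0018],[0,0,0],-1],[[-0.001,-0.013,0.0018],[0,0,0],-1],[[-0.001,-0.017,0.0018],[0,0,0],-1],[[-0.001,-0.02,0.0018],[0,0,0],-1]])

```text
clock: 2.85
eef_pos: [544.9, -210.0, 118.6]
tcp_rot: [-3.142, -0.003, -0.439]
contact_force: [-0.6, -1.2, 0.9]
opening: -0.002
```

```bash
python3 -c "
from h import *
gm(-52.5,8,117.5)
g=viewer.grab_frame('wrist'); save('w4',g[100:284,150:350],3)
"
```

```text
target [ 544.9 -207.9]
clock 2.85 pos [ 544.9 -210.   118.6] rot [-3.1415 -0.0034 -0.4389] F [-0.6 -1.2  0.9] op -0.002 q6 0.07
shift [-0.0008, -0.0019, 0.0011] rot [-0.0001, -0.0034, -0.0009]
```

View pics/w4.png

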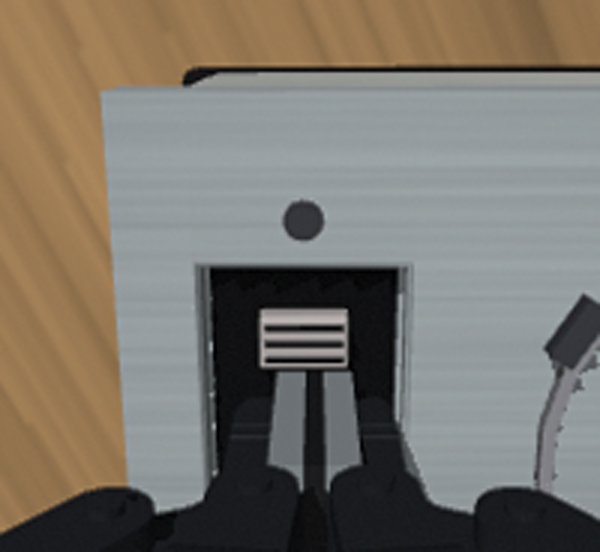

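send_rows(plan=[[[-0.0005,-0.001,0],[0,0,0],-1],[[-0.0005,-0.002,0],[0,0,0],-1],[[-0.0005,-0.003,0],[0,0,0],-1],[[-0.0005,-0.004,0],[0,0,0],-1],[[-0.0005,-0.004,0],[0,0,0],-1]])

```text
clock: 3.32
eef_pos: [545.5, -208.1, 118.6]
tcp_rot: [3.138, -0.004, -0.437]
contact_force: [-5.4, -14.6, 0.6]
opening: -0.0
```

```bash
python3 -c "
from h import *
gm(-52.5,8,117.5)
g=viewer.grab_frame('wrist'); save('w5',g[100:284,150:350],3)
"
```

```text
target [ 544.9 -207.9]
clock 3.32 pos [ 545.5 -208.1  118.6] rot [ 3.1378 -0.0039 -0.4375] F [ -5.4 -14.6   0.6] op -0.000 q6 0.08
shift [-0.0006, 0.0, 0.0011] rot [0.0038, -0.0039, 0.0005]
```

View pics/w5.png

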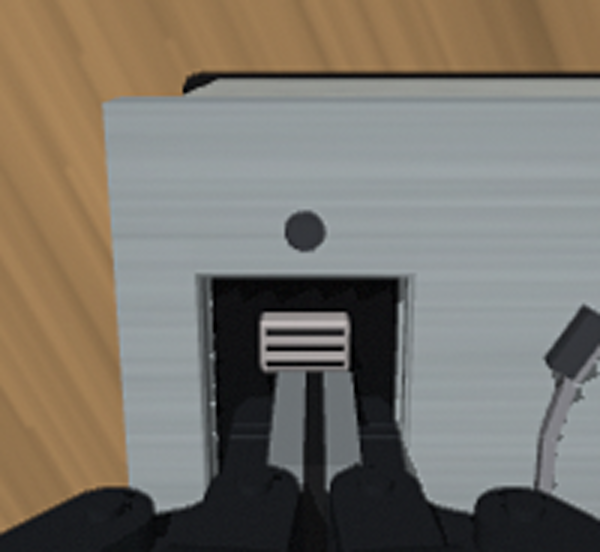

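send_rows(plan=[[[0,0.003,0],[0,0,0],-1],[[0,0.007,-0.001],[0,0,0],-1],[[0,0.008,-0.03],[0,0,0],-1],[[0,0.008,-0.07],[0,0,0],-1],[[0,0.008,-0.1],[0,0,0],0]])

```text
clock: 3.78
eef_pos: [541.9, -214.7, 220.4]
tcp_rot: [3.139, -0.004, -0.438]
contact_force: [1.6, -0.7, 0.5]
opening: 0.125
```

```bash
python3 -c "
from h import *
g=viewer.grab_frame('wrist'); save('w6',g[100:284,150:350],3)
goto(463,50,170,-0.2)
"
```

```text
clock 3.83 pos [ 544.8 -215.8  226.5] rot [ 3.1392 -0.0123 -0.4378] F [ 2.2 -1.3  4.3] op 0.217 q6 0.06
shift [-0.1875, -0.2062, 0.0537] rot [0.0039, -0.0119, -0.2378]
```

View pics/w6.png

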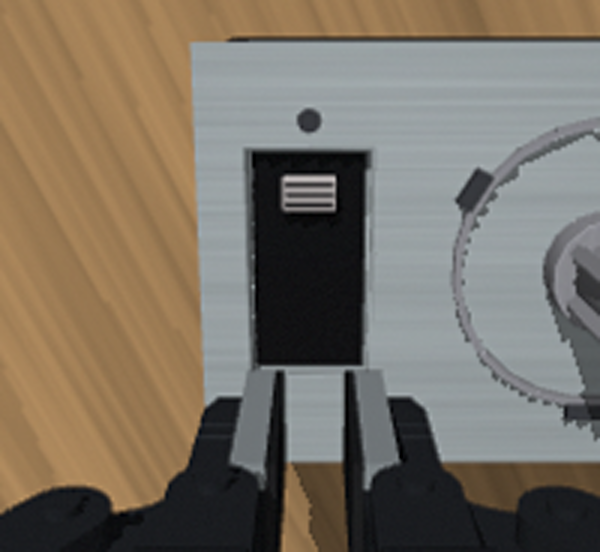

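send_rows(plan=[[[-0.188,-0.206,0.054],[0.004,-0.004,-0.238],0.4],[[-0.188,-0.206,0.054],[0.004,-0.004,-0.238],0.4],[[-0.188,-0.206,0.054],[0.004,-0.004,-0.238],0.4],[[-0.188,-0.206,0.054],[0.004,-0.004,-0.238],0.4],[[-0.188,-0.206,0.054],[0.004,-0.004,-0.238],0.4]])

```text
clock: 4.25
eef_pos: [482.0, -16.8, 182.1]
tcp_rot: [3.141, -0.008, -0.201]
contact_force: [0.5, 0.8, 0.3]
opening: 0.7
```

```bash
python3 -c "
from h import *
goto(463,50,170,-0.2)
"
```

```text
clock 4.25 pos [482.  -16.8 182.1] rot [ 3.1415 -0.0082 -0.2005] F [0.5 0.8 0.3] op 0.700 q6 0.16
shift [-0.032, -0.0617, 0.0118] rot [0.0001, -0.0082, -0.0005]
```

send_rows(plan=[[[-0.032,-0.062,0.012],[0,-0.004,0],0.4],[[-0.032,-0.062,0.012],[0,-0.004,0],0.4],[[-0.032,-0.062,0.012],[0,-0.004,0],0.4],[[-0.032,-0.062,0.012],[0,-0.004,0],0.4],[[-0.032,-0.062,0.012],[0,-0.004,0],0.4]])

```text
clock: 4.67
eef_pos: [463.3, 50.3, 170.0]
tcp_rot: [-3.142, -0.005, -0.2]
contact_force: [0.7, -0.9, 0.5]
opening: 0.699
```

```bash
python3 -c "
from h import *
goto(463,64,100,0)
g=viewer.grab_frame('wrist'); np.save('w7.npy',g);save('w7',g)
C=cam('wrist')
for n,P in dict(sw=(463,64,15),sp=(632,64,10)).items(): print(n,proj(C,P)*1.5)
import pickle; pickle.dump(C,open('w7.pkl','wb'))
"
```

```text
clock 4.67 pos [463.3  50.3 170. ] rot [-3.1415 -0.0046 -0.1996] F [ 0.7 -0.9  0.5] op 0.699 q6 0.31
shift [-0.0034, -0.0133, 0.07] rot [0.0004, -0.0046, -0.1996]
sw [374.14229958 250.4282615 ]
sp [624.49217977 198.62334605]
```

View pics/w7.png

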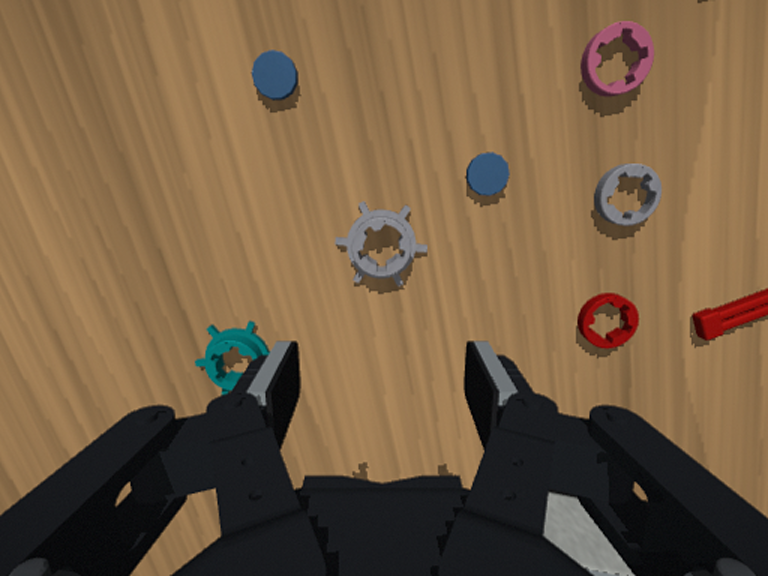

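```bash
cat >> h.py <<'E'
def rect(g,C,cx,cy,z,half=40,k=9):
    # top-down: image right=+x world, up=+y
    w=np.array([[cx-half,cy+half],[cx+half,cy+half],[cx+half,cy-half],[cx-half,cy-half]])
    src=np.float32([proj(C,[a,b,z]) for a,b in w]); n=2*half*k
    dst=np.float32([[0,0],[n,0],[n,n],[0,n]])
    return cv2.warpPerspective(g,cv2.getPerspectiveTransform(src,dst),(n,n),flags=cv2.INTER_CUBIC)
def template_ring(yaw,c,C,z,N=400):
    pass
E
python3 -c "
from h import *
import pickle
C=pickle.load(open('w7.pkl','rb')); g=np.load('w7.npy')
a=rect(g,C,463,64,15,35,8); save('r7',a,1.35)
b=rect(g,C,632,64,10,35,8); save('r7b',b,1.35)
"
```

```text
(no output)
```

View pics/r7.png

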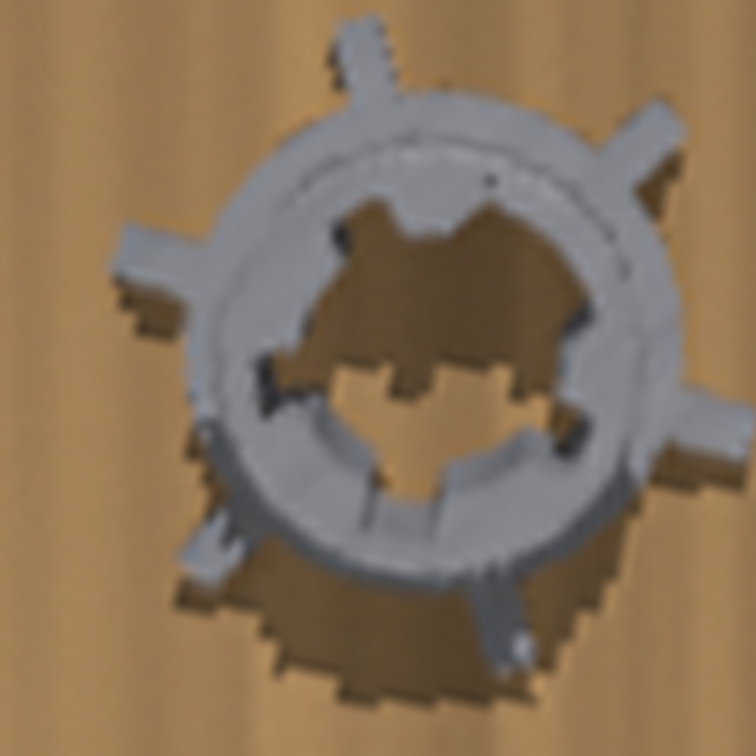

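View pics/r7b.png

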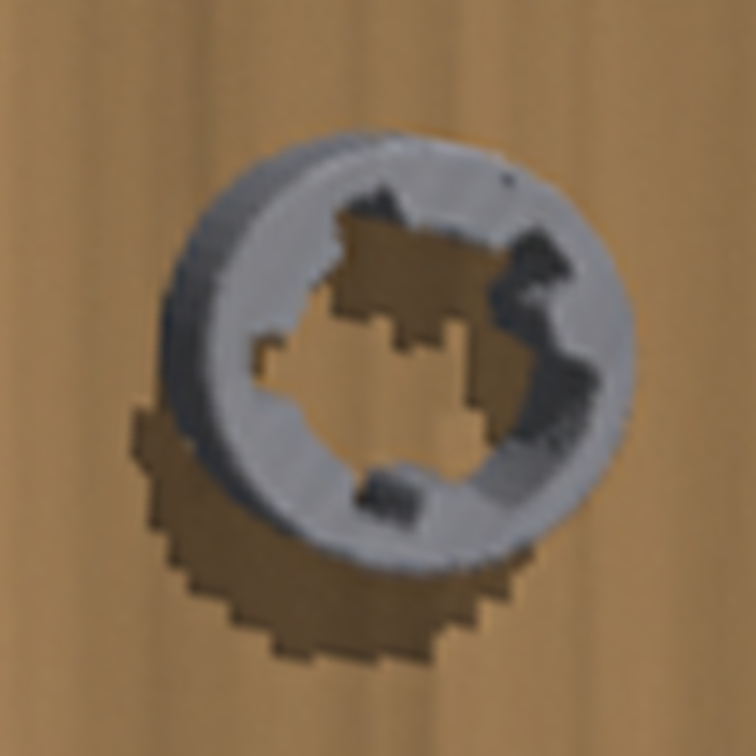

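```bash
cat >> h.py <<'E'
from scipy.optimize import minimize
def hole(X,Y,cx,cy,yaw):
    x,y=X-cx,Y-cy; c,s=np.cos(yaw),np.sin(yaw); x,y=c*x+s*y,-s*x+c*y
    r=np.hypot(x,y); m=r<12.2
    for i in range(5):
        a=i*2*np.pi/5; u=np.cos(a)*x+np.sin(a)*y; v=-np.sin(a)*x+np.cos(a)*y
        w=7.7 if i==0 else 3.2
        m|=(u>0)&(abs(v)<w)&(r<16.2)
    return m
def planes(C,u,v,z):
    K,t,M=C; d=M@np.linalg.inv(K)@np.stack([u,v,np.ones_like(u)]); s=(z-t[2])/d[2]; return t[0]+s*d[0],t[1]+s*d[1]
def woodmask(g):
    h=cv2.cvtColor(g,cv2.COLOR_RGB2HSV); return (h[...,1]>70)
def fitpart(g,C,c0,kind,zb=0.,ss=4,mask=woodmask,show=None):
    # kind -> list of (radius, zlow, zhigh) solids; bore through all
    sol={'spacer':[(20,0,10)],'sweeper':[(24,0,4),(20,4,15)],'burr':[(28,0,5),(20,12.7,22)]}[kind]
    zt=sol[-1][2]+zb; rmax={'spacer':27,'sweeper':23.5,'burr':17}[kind]
    p=proj(C,[c0[0],c0[1],zt]); h=int(45*C[0][0,0]/(C[1][2]-zt))
    u0,v0=int(p[0])-h,int(p[1])-h
    W=mask(g)[max(v0,0):v0+2*h,max(u0,0):u0+2*h].astype(np.float32)
    U,V=np.meshgrid(np.arange(W.shape[1]*ss)/ss-.5+.5/ss+max(u0,0),np.arange(W.shape[0]*ss)/ss-.5+.5/ss+max(v0,0)); sh=U.shape
    zs=sorted({z+zb for _,a,b in sol for z in (a,b)}|{zb+(zt-zb)*k/4 for k in range(5)})
    PL={z:planes(C,U.ravel(),V.ravel(),z) for z in zs}
    def model(cx,cy,yaw):
        H=np.ones(U.size,bool)
        for z in zs: H&=hole(*PL[z],cx,cy,yaw)
        O=np.zeros(U.size,bool)
        for r,a,b in sol:
            for z in (a,b): X,Y=PL[z+zb]; O|=np.hypot(X-cx,Y-cy)<r
        X,Y=PL[zt]; w=(np.hypot(X-c0[0],Y-c0[1])<rmax)
        if kind=='burr': O|=True
        m=(~O)|H
        f=lambda a:cv2.resize(a.reshape(sh).astype(np.float32),W.shape[::-1],interpolation=cv2.INTER_AREA)
        return f(m),f(w)
    def cost(q):
        m,w=model(*q); return float((w*(m-W)**2).sum()/w.sum())
    best=None
    for y in np.arange(-1.2,1.21,.15):
        c=cost([c0[0],c0[1],y])
        if best is None or c<best[0]: best=(c,[c0[0],c0[1],y])
    for st in ((2,2,.12),(.5,.5,.04)):
        x=np.array(best[1]); S=np.vstack([x]+[x+np.eye(3)[i]*st[i] for i in range(3)])
        r=minimize(cost,x,method='Nelder-Mead',options=dict(initial_simplex=S,xatol=.01,fatol=1e-6)); best=(r.fun,list(r.x))
    if show:
        m,w=model(*best[1]); cv2.imwrite('pics/'+show+'.png',cv2.resize((np.hstack([W*w,m*w])*255).astype(np.uint8),None,fx=4,fy=4))
    return np.array(best[1]),best[0]
E
python3 -c "
from h import *
import pickle
C=pickle.load(open('w7.pkl','rb')); g=np.load('w7.npy')
print(fitpart(g,C,(467.7,66.4),'sweeper',show='f7a'))
print(fitpart(g,C,(635,66),'spacer',show='f7b'))
"
```

```text
(array([467.60444263,  64.85685985,   0.75463279]), np.float64(0.018528807908296585))
(array([ 6.36283789e+02,  6.57237789e+01, -5.58810135e-01]), np.float64(0.01285635493695736))
```

View pics/f7a.png

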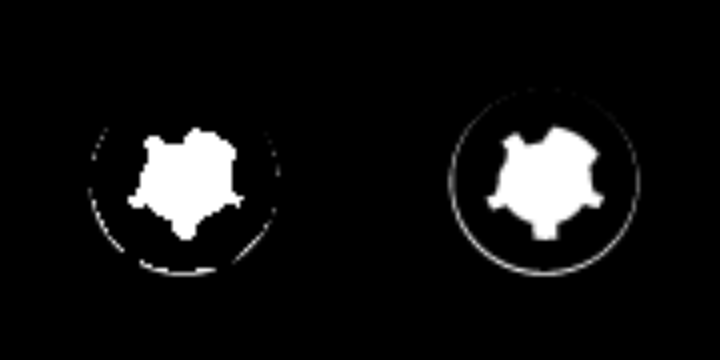

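View pics/f7b.png

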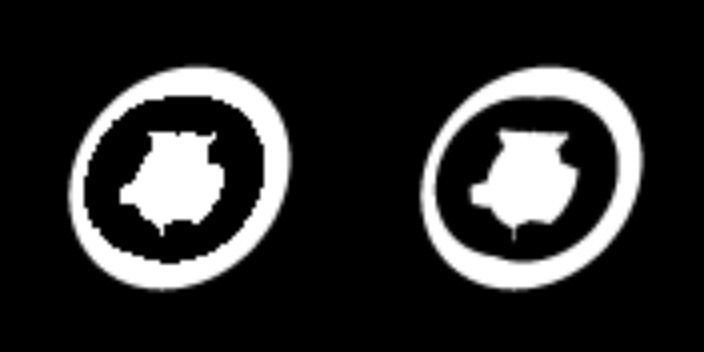

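```bash
python3 -c "
from h import *
goto(467.6,64.9,100,.755)
"
```

```text
clock 4.72 pos [463.5  49.9 170. ] rot [-3.1415 -0.0048 -0.2008] F [ 0.9  0.6 -0.1] op 0.701 q6 0.31
shift [0.0006, -0.0155, 0.07] rot [0.0022, -0.0045, -0.9558]
```

send_rows(plan=[[[0.0006,-0.0155,0.07],[0.002,-0.004,-0.956],0.5],[[0.0006,-0.0155,0.07],[0.002,-0.004,-0.956],0.5],[[0.0006,-0.0155,0.07],[0.002,-0.004,-0.956],0.5],[[0.0006,-0.0155,0.07],[0.002,-0.004,-0.956],0.5],[[0.0006,-0.0155,0.07],[0.002,-0.004,-0.956],0.5]])

```text
clock: 5.13
eef_pos: [467.8, 63.7, 99.4]
tcp_rot: [3.141, -0.001, 0.429]
contact_force: [-0.2, -0.1, -0.3]
opening: 0.75
```

```bash
python3 -c "
from h import *
goto(467.6,64.9,100,.755)
"
```

```text
clock 5.13 pos [467.8  63.7  99.4] rot [ 3.1411e+00 -6.0000e-04  4.2880e-01] F [-0.2 -0.1 -0.3] op 0.750 q6 -0.30
shift [0.0003, -0.0012, -0.0006] rot [0.0006, -0.0005, -0.3262]
```

send_rows(plan=[[[0.0003,-0.0012,0],[0,0,-0.326],0.5],[[0.0003,-0.0012,0],[0,0,-0.326],0.5],[[0.0003,-0.0012,0],[0,0,-0.326],0.5],[[0.0003,-0.0012,0],[0,0,-0.326],0.5],[[0.0003,-0.0012,0],[0,0,-0.326],0.5]])

```text
clock: 5.55
eef_pos: [468.2, 63.9, 99.5]
tcp_rot: [3.141, -0.001, 0.75]
contact_force: [-0.6, -0.8, 0.2]
opening: 0.754
```

```bash
cat >> h.py <<'E'
def look(name,c0=None,kind=None):
    C=cam('wrist'); g=viewer.grab_frame('wrist'); np.save(name+'.npy',g)
    import pickle; pickle.dump(C,open(name+'.pkl','wb')); save(name,g)
    if kind:
        print(kind,fitpart(g,C,c0,kind,show='f'+name))
    return g,C
E
python3 -c "
from h import *
goto(467.6,64.9,28,.755)
look('w8',(467.6,64.9),'sweeper')
"
```

```text
clock 5.55 pos [468.2  63.9  99.5] rot [ 3.1406e+00 -9.0000e-04  7.5020e-01] F [-0.6 -0.8  0.2] op 0.754 q6 -0.62
shift [0.0002, -0.0012, 0.0715] rot [0.001, -0.0009, -0.0048]
sweeper (array([467.5043734 ,  65.39335776,   0.75548003]), np.float64(0.03132377192378044))
```

View pics/w8.png

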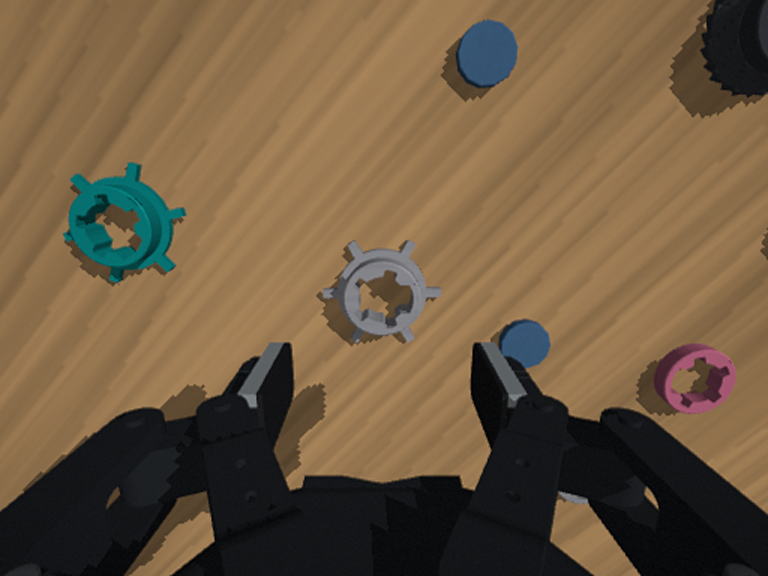

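View pics/fw8.png

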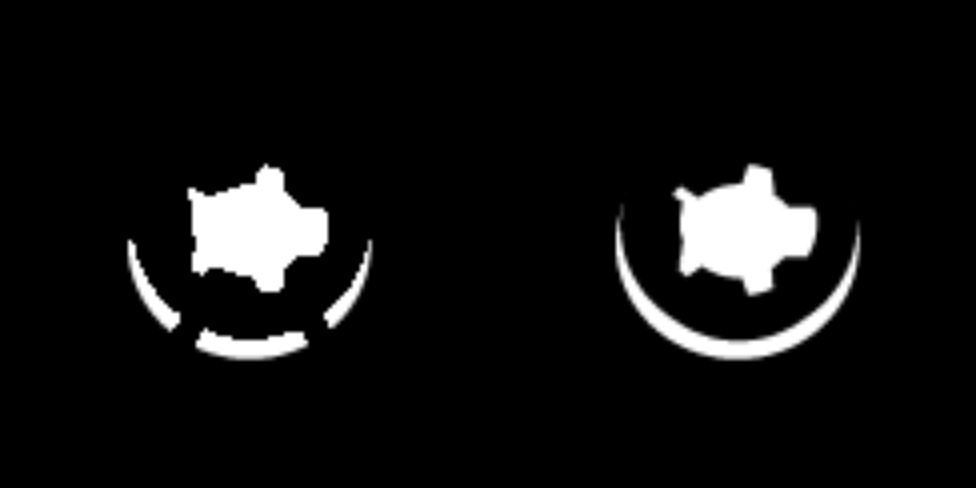

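send_rows(plan=[[[0.0002,-0.0014,0.035],[0,0,-0.005],0.45],[[0.0002,-0.0014,0.062],[0,0,-0.005],0.45],[[0.0002,-0.0014,0.0735],[0,0,-0.005],0.45],[[0.0002,-0.0014,0.0735],[0,0,-0.005],0.45],[[0.0002,-0.0014,0.0735],[0,0,-0.005],0.45]])

```text
clock: 6.02
eef_pos: [467.1, 64.9, 25.7]
tcp_rot: [3.142, 0.0, 0.753]
contact_force: [0.8, -0.1, -0.1]
opening: 0.724
```

```bash
python3 -c "
from h import *
for i in range(1): goto(467.5,65.2,26,.755)
look('w9')
"
```

```text
clock 6.02 pos [467.1  64.9  25.7] rot [3.1415e+00 3.0000e-04 7.5310e-01] F [ 0.8 -0.1 -0.1] op 0.724 q6 -0.62
shift [0.0005, 0.0001, -0.0003] rot [0.0001, 0.0003, -0.0019]
```

View pics/w9.png

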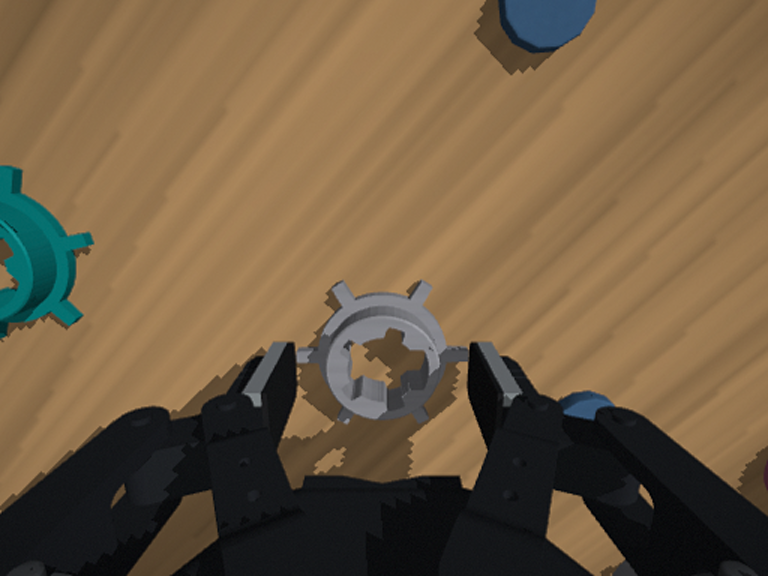

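send_rows(plan=[[[0.0003,0,0],[0,0,0],-0.5],[[0.0003,0,0],[0,0,0],-1],[[0.0003,0,0],[0,0,0],-1],[[0.0003,0,0],[0,0,0],-1],[[0.0003,0,0],[0,0,0],-1]], squeeze=50)

```text
clock: 6.48
eef_pos: [469.0, 65.4, 28.0]
tcp_rot: [3.139, -0.003, 0.753]
contact_force: [-0.5, -1.6, 9.1]
opening: 0.441
```

```bash
python3 -c "
from h import *
goto(467.5,65.2,200,.755)
look('w10',(467.5,65.2),'sweeper')
"
```

```text
clock 6.48 pos [469.   65.4  28. ] rot [ 3.1391e+00 -3.0000e-03  7.5320e-01] F [-0.5 -1.6  9.1] op 0.441 q6 -0.62
shift [-0.0007, -0.0005, -0.1721] rot [0.0025, -0.003, -0.0018]
sweeper (array([468.51728751,  66.58666806,   0.76594659]), np.float64(0.08449150621891022))
```

View pics/w10.png

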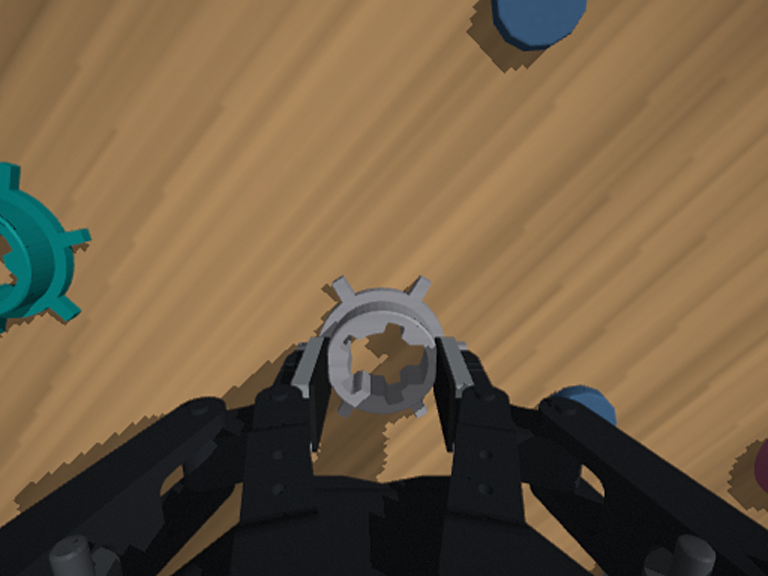

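send_rows(plan=[[[-0.001,0,-0.03],[0,-0.001,0],-1],[[-0.001,0,-0.07],[0,-0.001,0],-1],[[-0.001,0,-0.11],[0,-0.001,0],-1],[[0.004,0,-0.15],[0,-0.001,0.12],-1],[[0.004,0,-0.19],[0,-0.001,0.24],-1]])

```text
clock: 6.95
eef_pos: [471.3, 68.3, 221.0]
tcp_rot: [3.139, -0.005, 0.508]
contact_force: [0.4, 0.4, -0.6]
opening: 0.444
```

```bash
python3 -c "
from h import *
gm(34.5,-30,245)
look('w11')
"
```

```text
target [ 607.6 -279.2]
clock 6.95 pos [471.3  68.3 221. ] rot [ 3.1391 -0.0045  0.5077] F [ 0.4  0.4 -0.6] op 0.444 q6 -0.37
shift [-0.0498, 0.37, -0.0233] rot [0.0001, -0.0054, 0.9457]
```

View pics/w11.png

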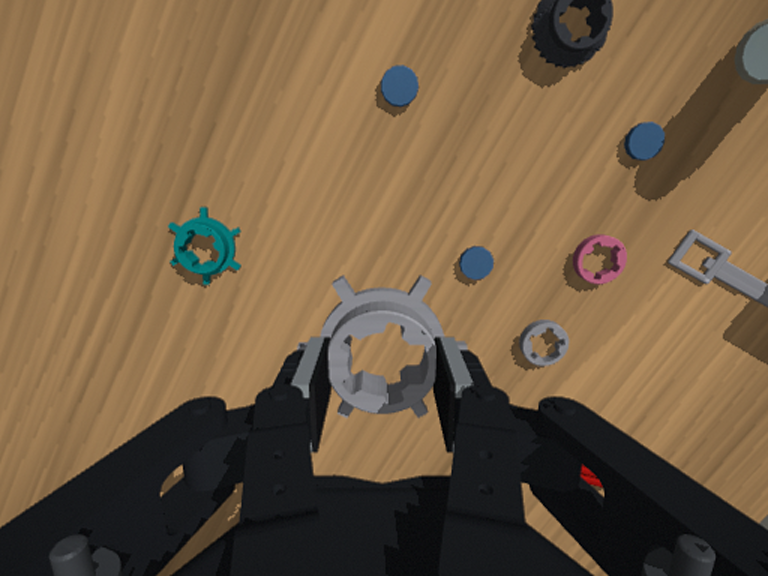

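```bash
python3 -c "
from h import *
import pickle
C=pickle.load(open('w11.pkl','rb')); g=np.load('w11.npy')
s=status.sense();P=s['eef_pos'];T=R.from_euler('xyz',s['tcp_rot']);print(P)
for o in (26,28):
  q,c=fitpart(g,C,(471.3,68.3),'sweeper',zb=221-o,show='f11')
  print(q,c,'tool',T.inv().apply(np.array([q[0],q[1],0])-[P[0],P[1],0]),'dyaw',q[2]-s['tcp_rot'][2])
"
```

```text
[474.91966578  68.74108037 228.27404923]
[470.77798867  70.72905384   0.51492796] 0.09436468780040741 tool [-2.6894677  -3.72409275 -0.05851871] dyaw 0.017111336474132877
[471.27388755  69.89785278   0.51072186] 0.08263207226991653 tool [-2.65066644 -2.75700092 -0.05229414] dyaw 0.012905237256047086
```

View pics/f11.png

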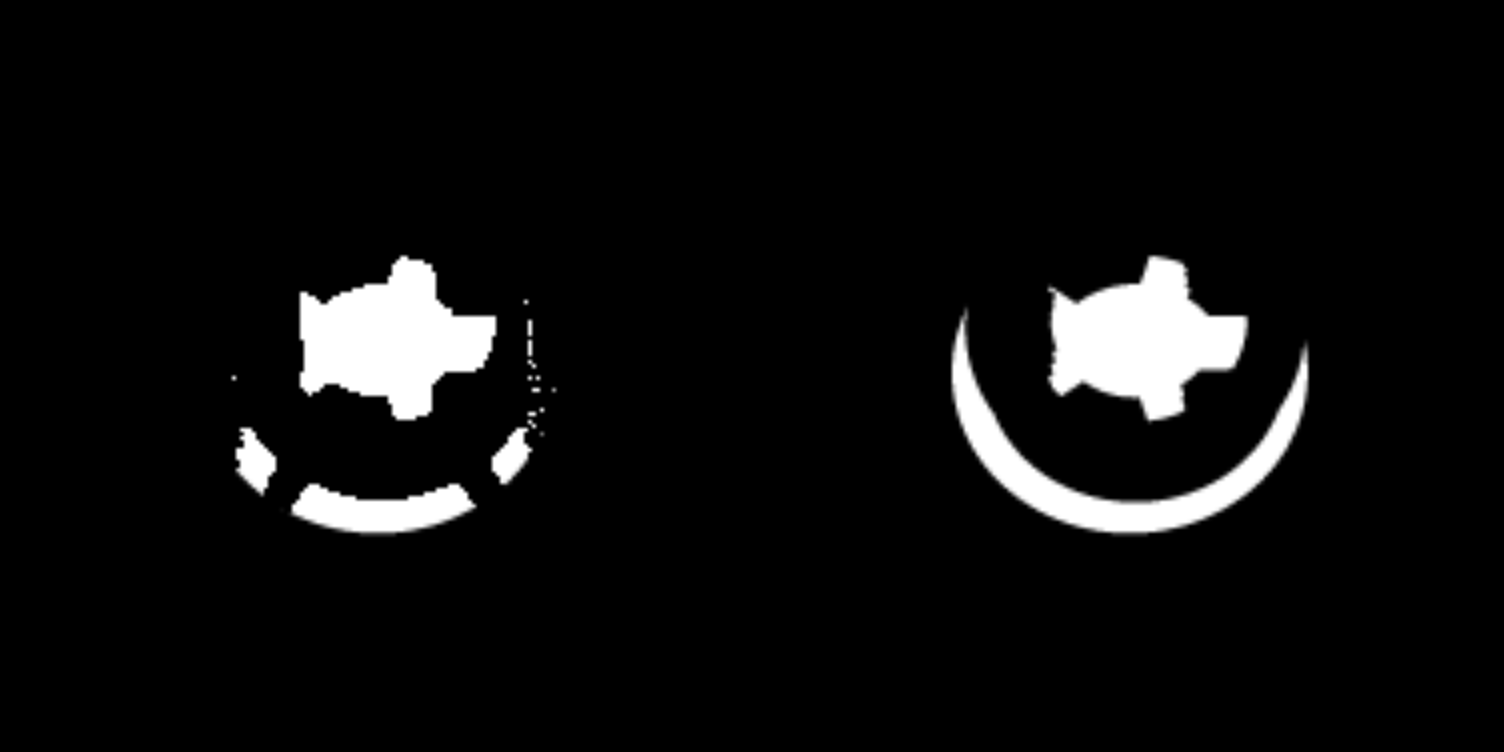

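send_rows(plan=[[[-0.05,0.37,-0.023],[0,-0.004,0.946],-1],[[-0.05,0.37,-0.023],[0,-0.004,0.946],-1],[[-0.05,0.37,-0.023],[0,-0.004,0.946],-1],[[-0.05,0.37,-0.023],[0,-0.004,0.946],-1],[[-0.05,0.37,-0.023],[0,-0.004,0.946],-1]])

```text
clock: 7.42
eef_pos: [547.1, -127.0, 238.6]
tcp_rot: [-3.139, -0.01, -0.118]
contact_force: [1.7, 0.3, -1.4]
opening: 0.446
```

```bash
python3 -c "
from h import *
gm(34.5,-30,245)
"
```

```text
target [ 607.6 -279.2]
clock 7.42 pos [ 547.1 -127.   238.6] rot [-3.1392 -0.0096 -0.1178] F [ 1.7  0.3 -1.4] op 0.446 q6 -0.12
shift [0.0781, 0.144, -0.006] rot [-0.0039, -0.0092, 0.3202]
```

send_rows(plan=[[[0.078,0.144,-0.006],[-0.003,-0.006,0.32],-1],[[0.078,0.144,-0.006],[-0.003,-0.006,0.32],-1],[[0.078,0.144,-0.006],[-0.003,-0.006,0.32],-1],[[0.078,0.144,-0.006],[-0.003,-0.006,0.32],-1],[[0.078,0.144,-0.006],[-0.003,-0.006,0.32],-1]])

```text
clock: 7.83
eef_pos: [609.6, -285.8, 246.2]
tcp_rot: [3.141, -0.008, -0.442]
contact_force: [-1.2, 0.7, -0.6]
opening: 0.445
```

```bash
python3 -c "
from h import *
gm(34.5,-30,245)
g,C=look('w12')
p=mill(34.5,0); print(p); save('r12',rect(g,C,p[0],p[1],158,30,10),1); save('r12b',rect(g,C,p[0],p[1],112,30,10),1)
"
```

```text
target [ 607.6 -279.2]
clock 7.83 pos [ 609.6 -285.8  246.2] rot [ 3.141  -0.0081 -0.4415] F [-1.2  0.7 -0.6] op 0.445 q6 0.00
shift [-0.0047, -0.0051, 0.0012] rot [0.0006, -0.0081, -0.0035]
[ 620.34325976 -252.03245433]
```

View pics/w12.png

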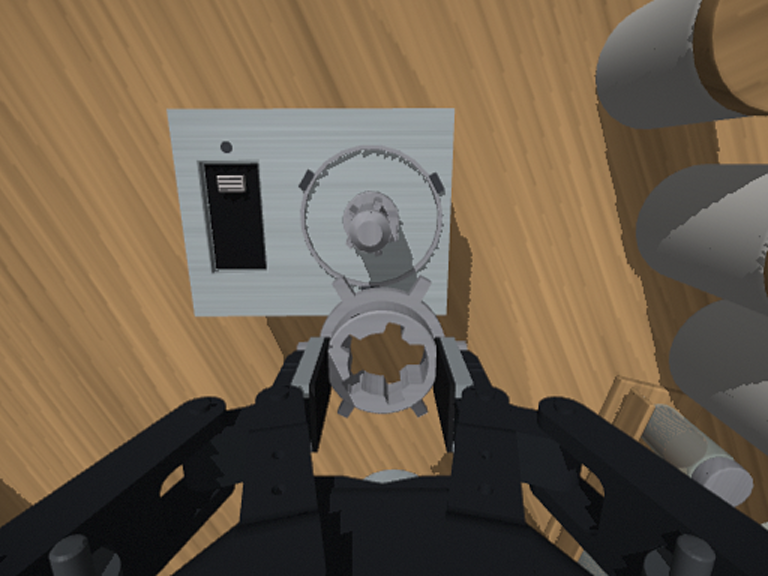

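View pics/r12.png

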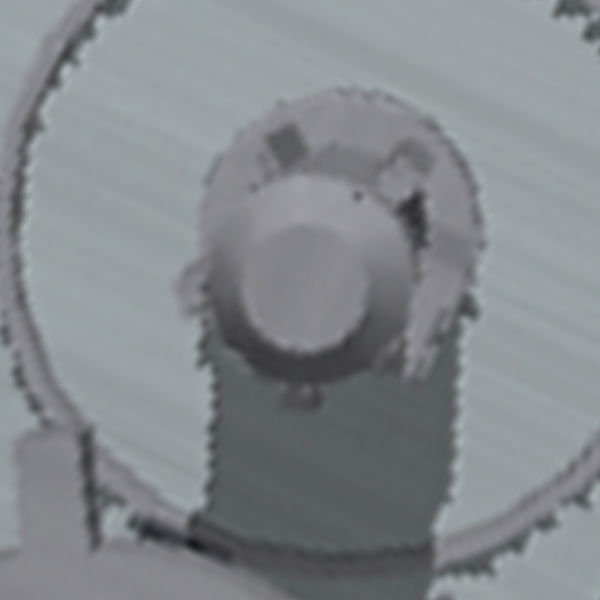

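```bash
cat >> h.py <<'E'
def millfit(C,pts):
    W=np.array([ray(C,u,v,100)[:2] for u,v in pts])
    L=np.array([(-85,65),(85,65),(85,-65),(-85,-65)],float); A=L;B=W-W.mean(0)
    y=np.arctan2((A[:,0]*B[:,1]-A[:,1]*B[:,0]).sum(),(A*B).sum())
    return W.mean(0),y,[np.linalg.norm(W[i]-W[(i+1)%4]).round(1) for i in range(4)]
E
python3 -c "
from h import *
import pickle
C=pickle.load(open('w12.pkl','rb')); g=np.load('w12.npy')
m,y,e=millfit(C,np.array([(168,108),(455,108),(447,316),(194,316)])/1.5); print(m,y,e,'hub',m+34.5*np.array([np.cos(y),np.sin(y)]))
goto(620,-251,245,-.438)
"

```

```text
[ 589.59239661 -236.66583475] -0.4417551553954077 [np.float64(169.4), np.float64(131.2), np.float64(171.1), np.float64(130.5)] hub [ 620.78048907 -251.41550894]
clock 7.88 pos [ 608.3 -282.8  245.6] rot [-3.1408 -0.0053 -0.4412] F [ 0.6  1.  -1. ] op 0.440 q6 0.00
shift [-0.003, -0.0337, 0.0006] rot [-0.0008, -0.0053, -0.0032]
```

View pics/r12b.png

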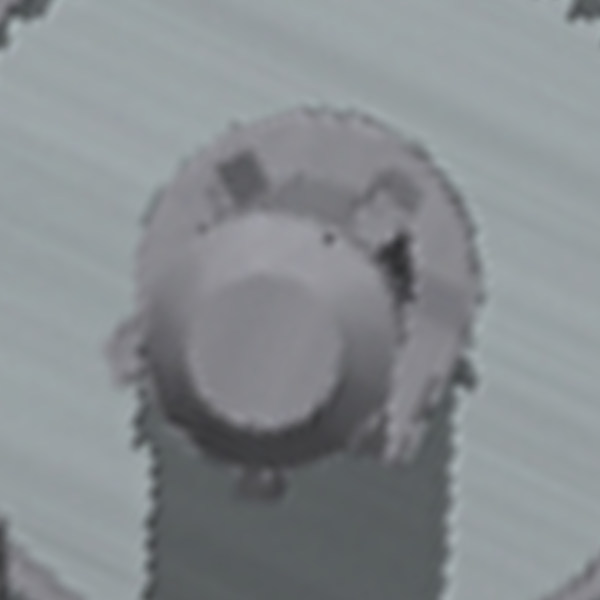

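```bash
python3 -c "
from h import *
goto(620,-251.6,198,-.446)
"

```

```text
clock 7.88 pos [ 608.3 -282.8  245.6] rot [-3.1408 -0.0053 -0.4412] F [ 0.6  1.  -1. ] op 0.440 q6 0.00
shift [-0.003, -0.0331, 0.0476] rot [-0.0008, -0.0053, 0.0048]
```

send_rows(plan=[[[-0.003,-0.033,0.01],[0,-0.003,0.005],-1],[[-0.003,-0.033,0.03],[0,-0.003,0.005],-1],[[-0.003,-0.033,0.048],[0,-0.003,0.005],-1],[[-0.003,-0.033,0.048],[0,-0.003,0.005],-1],[[-0.003,-0.033,0.048],[0,-0.003,0.005],-1]])

```text
clock: 8.3
eef_pos: [619.1, -250.7, 197.4]
tcp_rot: [-3.141, -0.0, -0.445]
contact_force: [-0.1, 0.5, -0.5]
opening: 0.442
```

```bash
python3 -c "
from h import *
g,C=look('w13')
goto(620,-251.6,176,-.446)
save('c13',g[180:300,180:330],5)
"

```

```text
clock 8.35 pos [ 619.9 -251.3  198.6] rot [-3.1407e+00 -2.5000e-03 -4.4570e-01] F [ 0.6  0.3 -0.1] op 0.438 q6 0.06
shift [0.0002, 0.0003, 0.0226] rot [-0.0009, -0.0025, 0.0003]
```

View pics/c13.png

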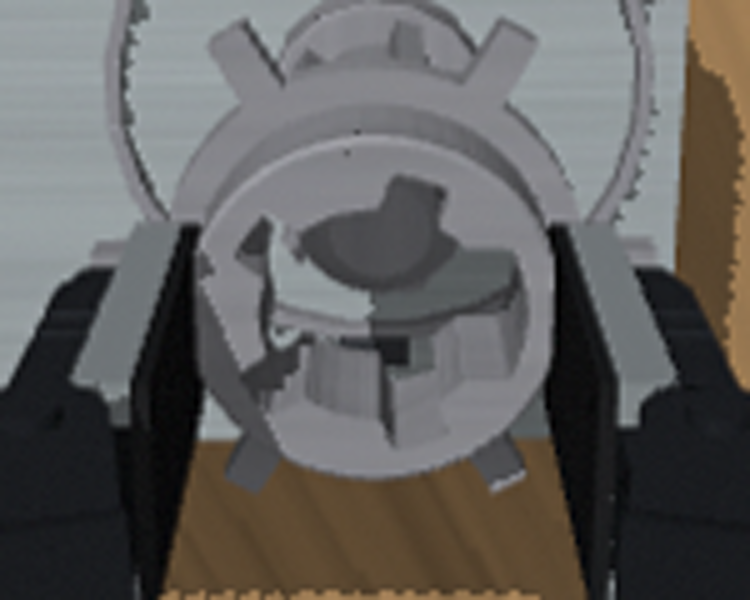

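send_rows(plan=[[[0,0,0.008],[0,-0.001,0],-1],[[0,0,0.014],[0,-0.001,0],-1],[[0,0,0.018],[0,-0.001,0],-1],[[0,0,0.021],[0,-0.001,0],-1],[[0,0,0.0225],[0,-0.001,0],-1]])

```text
clock: 8.77
eef_pos: [619.7, -251.3, 175.5]
tcp_rot: [-3.141, -0.001, -0.446]
contact_force: [-0.0, -0.2, -0.3]
opening: 0.442
```

```bash
python3 -c "
from h import *
g,C=look('w14')
goto(620,-251.6,176,-.446)
save('c14',g[180:300,180:330],5)
"

```

```text
clock 8.82 pos [ 619.7 -251.3  175.4] rot [-3.1407e+00 -7.0000e-04 -4.4590e-01] F [-0.9 -0.6 -1. ] op 0.436 q6 0.06
shift [0.0004, 0.0001, -0.0006] rot [-0.0008, -0.0007, 0.0001]
```

View pics/c14.png

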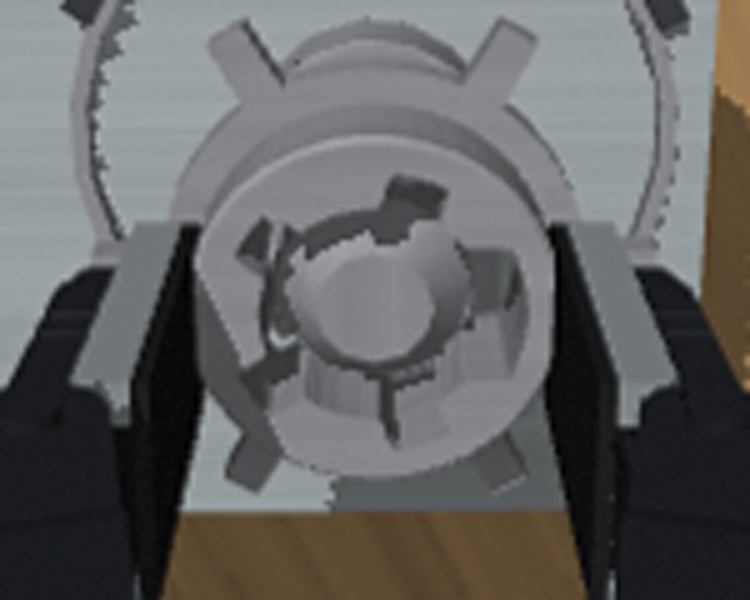

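send_rows(plan=[[[0,0,0.003],[0,0,0],-1],[[0,0,0.006],[0,0,0],-1],[[0,0,0.008],[0,0,0],-1],[[0,0,0.01],[0,0,0],-1],[[0,0,0.01],[0,0,0],-1]])

```text
clock: 9.23
eef_pos: [619.8, -251.5, 165.1]
tcp_rot: [-3.141, -0.001, -0.446]
contact_force: [0.9, -2.3, -1.8]
opening: 0.44
```

send_rows(plan=[[[0,0,0.006],[0,0,0],-1],[[0,0,0.012],[0,0,0],-1],[[0,0,0.018],[0,0,0],-1],[[0,0,0.022],[0,0,0],-1],[[0,0,0.023],[0,0,0],-1]])

```text
clock: 9.65
eef_pos: [619.9, -251.5, 141.2]
tcp_rot: [-3.141, -0.001, -0.446]
contact_force: [0.3, -2.4, 0.6]
opening: 0.444
```

```bash
python3 -c "
from h import *
g,C=look('w15')
goto(620,-251.6,140,-.446)
save('c15',g[180:300,180:330],5)
"

```

```text
clock 9.70 pos [ 619.8 -251.5  141.3] rot [-3.141e+00 -8.000e-04 -4.459e-01] F [ 1.  -1.8 -2.7] op 0.442 q6 0.06
shift [0.0002, 0.0, 0.0013] rot [-0.0006, -0.0008, 0.0001]
```

View pics/c15.png

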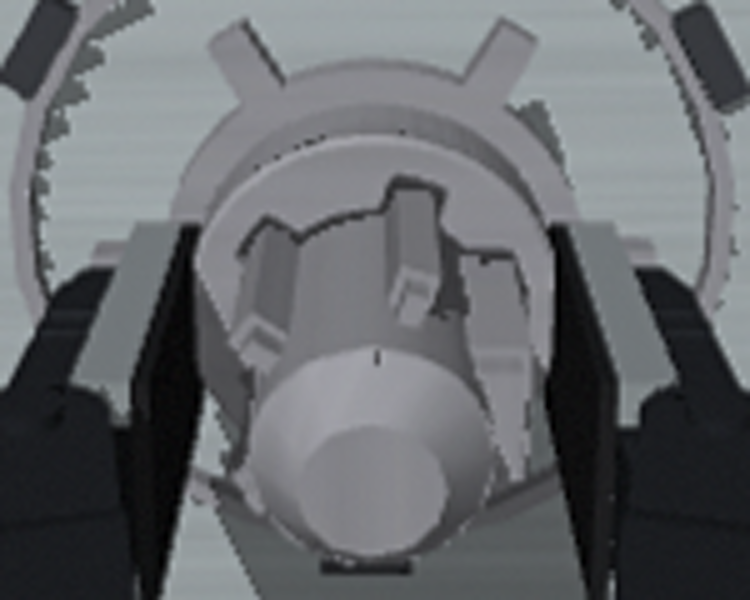

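send_rows(plan=[[[0,0,0.001],[0,0,0],-1],[[0,0,0.002],[0,0,0],-1],[[0,0,0.003],[0,0,0],-1],[[0,0,0.003],[0,0,0],-1],[[0,0,0.003],[0,0,0],-1]])

```text
clock: 10.12
eef_pos: [619.9, -251.6, 140.0]
tcp_rot: [-3.141, -0.001, -0.446]
contact_force: [-3.8, 0.5, 12.0]
opening: 0.437
```

send_rows(plan=[[[0,0,0],[0,0,0],0.35],[[0,0,0],[0,0,0],0.35],[[0,0,0],[0,0,0],0.35],[[0,0,-0.03],[0,0,0],0.35],[[0,0,-0.07],[0,0,0],0.4]])

```text
clock: 10.53
eef_pos: [617.4, -250.4, 206.5]
tcp_rot: [-3.141, 0.007, -0.446]
contact_force: [0.3, -0.7, 0.9]
opening: 0.699
```

```bash
python3 -c "
from h import *
g,C=look('w16')
goto(636.3,65.7,170,-.559)
save('c16',g[130:290,160:350],4)
h=np.array([621,-250.7]);print([ (proj(C,[h[0],h[1],z])-[160,130])*4 for z in (112,116,127,158)])
"

```

```text
clock 10.58 pos [ 622.1 -252.3  217.6] rot [-3.1404 -0.0072 -0.4457] F [ 3.5 -1.6  6.7] op 0.700 q6 0.06
shift [-0.1246, -0.293, 0.0471] rot [-0.0016, -0.0072, 0.1133]
[array([393.90993286, 269.58284194]), array([394.07352917, 275.72293844]), array([394.55409919, 293.75969182]), array([396.20946286, 355.88879855])]
```

View pics/c16.png

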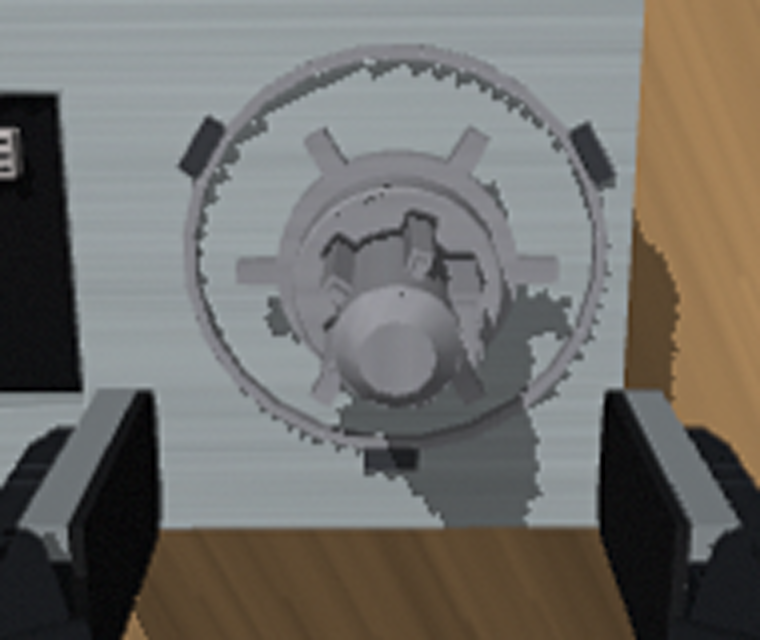

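send_rows(plan=[[[-0.125,-0.293,0.0],[0,-0.004,0.113],0.4],[[-0.125,-0.293,0.0],[0,-0.004,0.113],0.4],[[-0.125,-0.293,0],[0,-0.004,0.113],0.4],[[-0.125,-0.293,0.05],[0,-0.004,0.113],0.4],[[-0.125,-0.293,0.11],[0,-0.004,0.113],0.4]])

```text
clock: 11.0
eef_pos: [631.8, -48.8, 183.4]
tcp_rot: [-3.137, -0.008, -0.559]
contact_force: [1.2, -0.1, -0.3]
opening: 0.702
```

```bash
python3 -c "
from h import *
goto(636.3,65.7,100,-.559)
"

```

```text
clock 11.00 pos [631.8 -48.8 183.4] rot [-3.1368 -0.0078 -0.5588] F [ 1.2 -0.1 -0.3] op 0.702 q6 0.48
shift [-0.0575, -0.0991, 0.0834] rot [-0.0048, -0.0078, 0.0002]
```

send_rows(plan=[[[-0.0575,-0.099,0.083],[-0.004,-0.006,0],0.4],[[-0.0575,-0.099,0.083],[-0.004,-0.006,0],0.4],[[-0.0575,-0.099,0.083],[-0.004,-0.006,0],0.4],[[-0.0575,-0.099,0.083],[-0.004,-0.006,0],0.4],[[-0.0575,-0.099,0.083],[-0.004,-0.006,0],0.4]])

```text
clock: 11.42
eef_pos: [634.5, 68.6, 97.5]
tcp_rot: [3.14, 0.002, -0.556]
contact_force: [-0.7, -0.5, 0.3]
opening: 0.697
```

```bash
python3 -c "
from h import *
goto(636.3,65.7,100,-.559)
look('w17',(636.3,65.7),'spacer')
goto(636.3,65.7,25,-.559)
"

```

```text
clock 11.42 pos [634.5  68.6  97.5] rot [ 3.1401e+00  2.1000e-03 -5.5550e-01] F [-0.7 -0.5  0.3] op 0.697 q6 0.66
shift [0.0031, 0.0016, -0.0025] rot [0.0015, 0.0021, 0.0035]
spacer (array([ 6.35631276e+02,  6.63378191e+01, -5.62056116e-01]), np.float64(0.009954992681741714))
clock 11.47 pos [635.4  66.9  99.1] rot [ 3.1407e+00  3.0000e-04 -5.5610e-01] F [ 0.3 -0.6  0.1] op 0.696 q6 0.66
shift [0.0014, 0.0005, 0.0741] rot [0.0009, 0.0003, 0.0029]
```

View pics/w17.png

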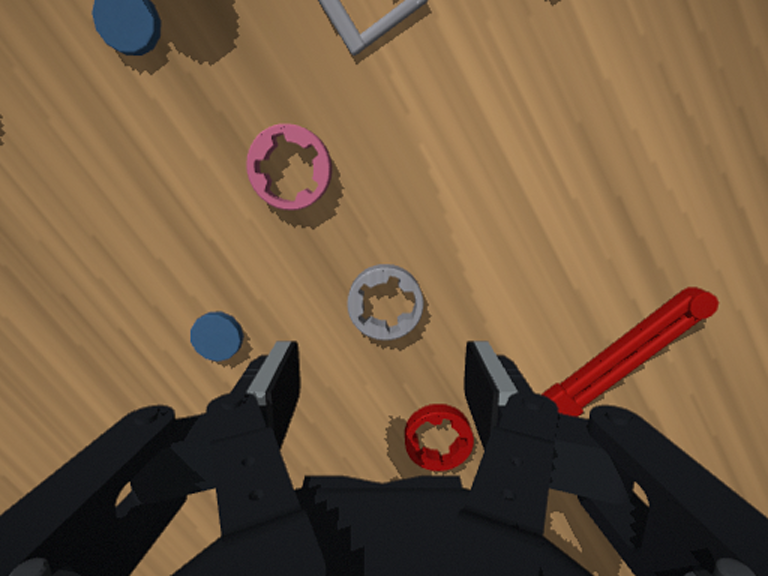

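View pics/fw17.png

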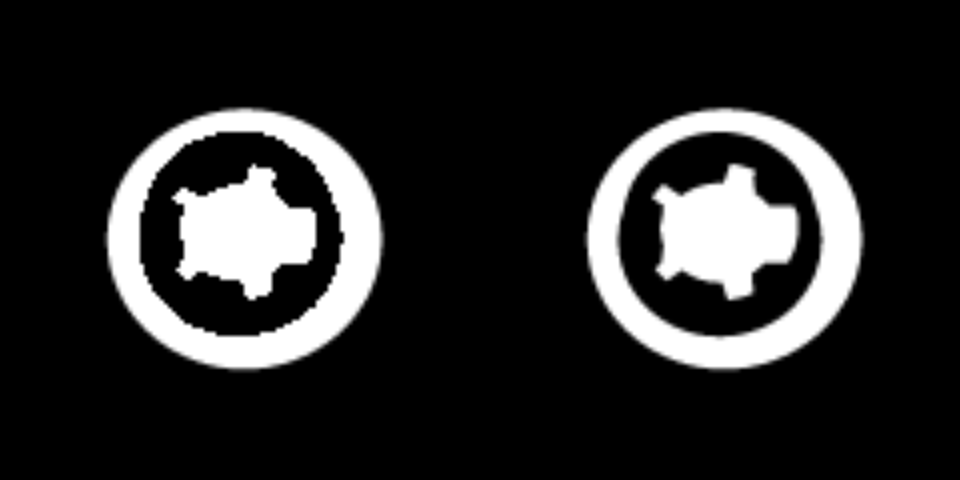

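```bash
python3 -c "
from h import *
goto(635.7,66.2,27,-.561)
"

```

```text
clock 11.47 pos [635.4  66.9  99.1] rot [ 3.1407e+00  3.0000e-04 -5.5610e-01] F [ 0.3 -0.6  0.1] op 0.696 q6 0.66
shift [0.0007, 0.0003, 0.0721] rot [0.0009, 0.0003, 0.0049]
```

send_rows(plan=[[[0.0006,0.0003,0.035],[0.001,0,0.005],0.3],[[0.0006,0.0003,0.06],[0.001,0,0.005],0.3],[[0.0006,0.0003,0.072],[0.001,0,0.005],0.3],[[0.0006,0.0003,0.072],[0.001,0,0.005],0.3],[[0.0006,0.0003,0.072],[0.001,0,0.005],0.3]])

```text
clock: 11.88
eef_pos: [636.1, 65.3, 27.7]
tcp_rot: [-3.141, 0.0, -0.562]
contact_force: [0.5, -0.4, -0.1]
opening: 0.651
```

```bash
python3 -c "
from h import *
goto(635.7,66.2,27,-.561)
"

```

```text
clock 11.88 pos [636.1  65.3  27.7] rot [-3.1415e+00  1.0000e-04 -5.6210e-01] F [ 0.5 -0.4 -0.1] op 0.651 q6 0.66
shift [-0.0009, -0.0005, 0.0007] rot [-0.0001, 0.0001, -0.0011]
```

send_rows(plan=[[[-0.0005,-0.0005,0.0005],[0,0,0],0.0],[[-0.0005,-0.0005,0.0005],[0,0,0],-1],[[-0.0005,-0.0005,0.0005],[0,0,0],-1],[[-0.0005,-0.0005,0.0005],[0,0,0],-1],[[-0.0005,-0.0005,0.0005],[0,0,0],-1]], squeeze=50)

```text
clock: 12.3
eef_pos: [637.5, 65.6, 29.8]
tcp_rot: [-3.14, -0.003, -0.562]
contact_force: [-1.4, -2.4, 7.1]
opening: 0.416
```

```bash
python3 -c "
from h import *
goto(635.7,66.2,27,-.561)
look('w18',(635.7,66.2),'spacer')
"

```

```text
clock 12.30 pos [637.5  65.6  29.8] rot [-3.1399e+00 -2.8000e-03 -5.6200e-01] F [-1.4 -2.4  7.1] op 0.416 q6 0.66
shift [-0.0018, 0.0004, 0.0028] rot [-0.0017, -0.0028, -0.001]
spacer (array([ 6.37837334e+02,  6.50628801e+01, -5.71296169e-01]), np.float64(0.15315879881381989))
```

View pics/w18.png

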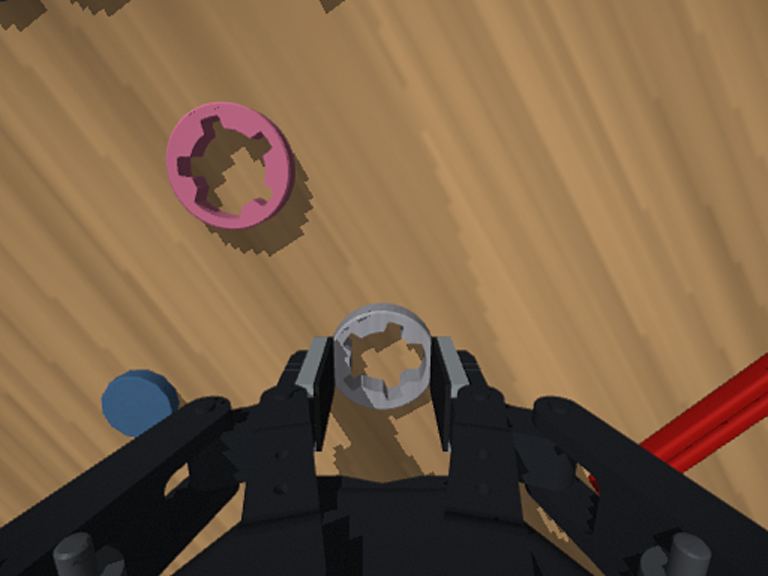

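View pics/fw18.png

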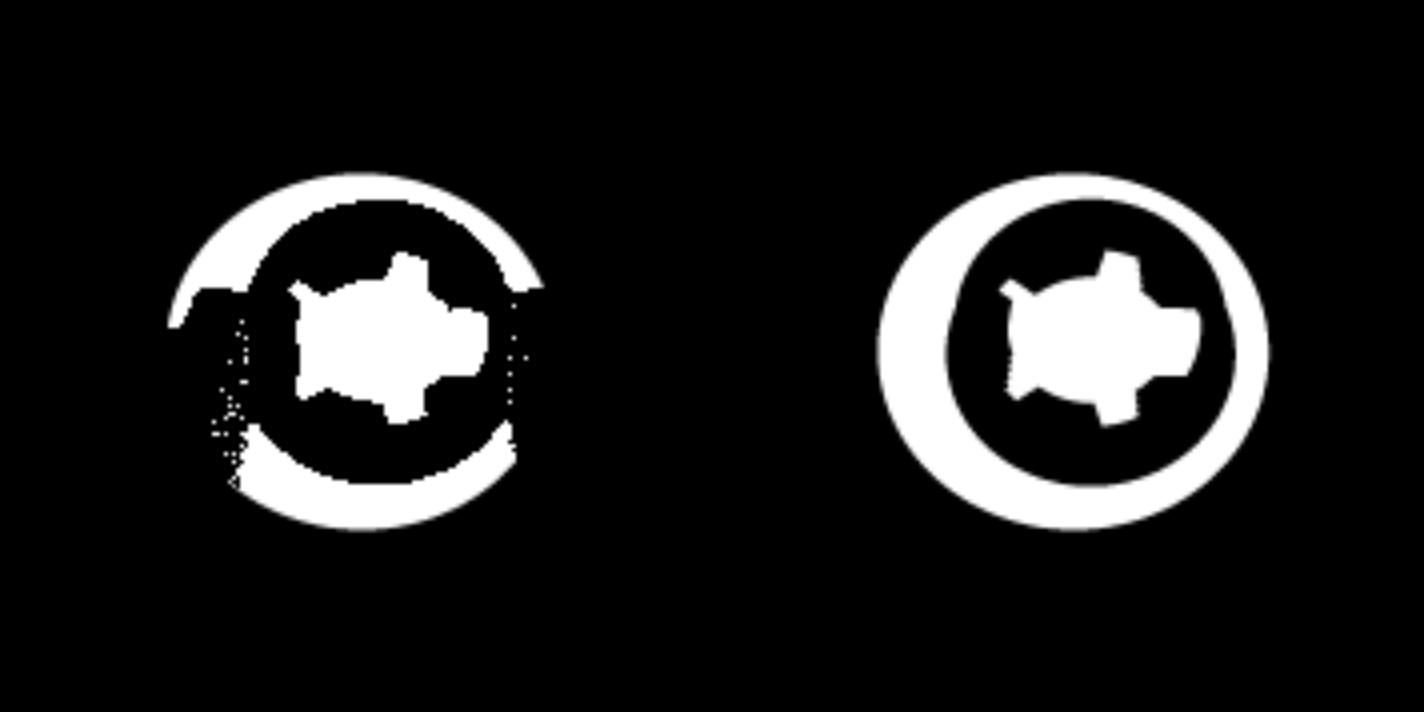

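send_rows(plan=[[[-0.001,0,-0.03],[0,0,0],-1],[[-0.001,0,-0.07],[0,0,0],-1],[[-0.001,0,-0.11],[0,0,0],-1],[[-0.001,0,-0.15],[0,0,0],-1],[[-0.001,0,-0.19],[0,0,0],-1]])

```text
clock: 12.77
eef_pos: [636.0, 65.9, 223.5]
tcp_rot: [-3.139, -0.005, -0.562]
contact_force: [1.1, 0.4, -0.1]
opening: 0.41
```

```bash
python3 -c "
from h import *
goto(620.7,-250.2,218,-.438)
"

```

```text
clock 12.77 pos [636.   65.9 223.5] rot [-3.1386 -0.0046 -0.5622] F [ 1.1  0.4 -0.1] op 0.410 q6 0.66
shift [0.1555, 0.2757, 0.0054] rot [-0.0027, -0.0047, -0.1242]
```

send_rows(plan=[[[0.155,0.276,0.003],[-0.002,-0.003,-0.124],-1],[[0.155,0.276,0.003],[-0.002,-0.003,-0.124],-1],[[0.155,0.276,0.003],[-0.002,-0.003,-0.124],-1],[[0.155,0.276,0.003],[-0.002,-0.003,-0.124],-1],[[0.155,0.276,0.003],[-0.002,-0.003,-0.124],-1]])

```text
clock: 13.18
eef_pos: [625.6, -142.7, 222.3]
tcp_rot: [-3.14, -0.005, -0.438]
contact_force: [1.1, -0.6, -0.7]
opening: 0.413
```

```bash
python3 -c "
from h import *
goto(620.7,-250.2,205,-.438)
"

```

```text
clock 13.18 pos [ 625.6 -142.7  222.3] rot [-3.1404 -0.0046 -0.4377] F [ 1.1 -0.6 -0.7] op 0.413 q6 0.21
shift [0.0411, 0.0995, 0.0174] rot [-0.0012, -0.0046, 0.0003]
```

send_rows(plan=[[[0.041,0.0995,0.005],[-0.001,-0.003,0],-1],[[0.041,0.0995,0.005],[-0.001,-0.003,0],-1],[[0.041,0.0995,0.012],[-0.001,-0.003,0],-1],[[0.041,0.0995,0.0175],[-0.001,-0.003,0],-1],[[0.041,0.0995,0.0175],[-0.001,-0.003,0],-1]])

```text
clock: 13.6
eef_pos: [619.9, -251.6, 204.9]
tcp_rot: [-3.141, -0.002, -0.441]
contact_force: [-0.1, 0.4, -1.0]
opening: 0.412
```

```bash
python3 -c "
from h import *
g,C=look('w19')
goto(620.7,-250.2,178,-.438)
save('c19',g[180:300,180:330],5)
"

```

```text
clock 13.65 pos [ 620.2 -250.3  205.3] rot [-3.1411e+00 -1.4000e-03 -4.3910e-01] F [ 0.2  0.3 -0.8] op 0.408 q6 0.05
shift [0.0004, -0.0003, 0.0273] rot [-0.0005, -0.0014, -0.0011]
```

View pics/c19.png

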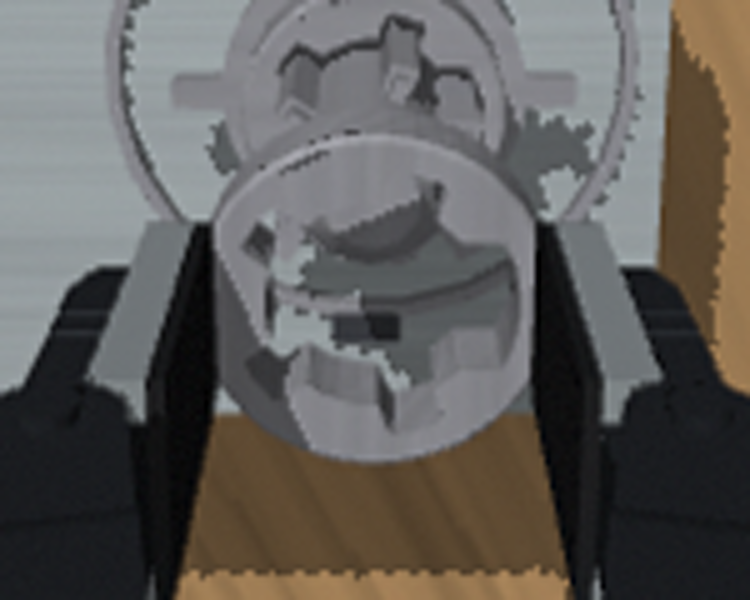

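Spacer centred laterally (hub at x≈373, ring at x≈373). Descending onto the nose.

send_rows(plan=[[[0.0003,-0.0003,0.01],[0,-0.001,0],-1],[[0.0003,-0.0003,0.018],[0,-0.001,0],-1],[[0.0003,-0.0003,0.023],[0,-0.001,0],-1],[[0.0003,-0.0003,0.0255],[0,-0.001,0],-1],[[0.0003,-0.0003,0.0265],[0,-0.001,0],-1]])

```text
clock: 14.07
eef_pos: [620.5, -249.3, 178.0]
tcp_rot: [-3.141, 0.001, -0.438]
contact_force: [0.2, -0.2, -0.3]
opening: 0.411
```

```bash
python3 -c "
from h import *
g,C=look('w20')
goto(620.7,-250.2,168,-.438)
save('c20',g[180:300,180:330],5)
"

```

```text
clock 14.12 pos [ 620.5 -249.5  178.2] rot [-3.141e+00  5.000e-04 -4.384e-01] F [ 0.2 -0.4 -0.6] op 0.415 q6 0.05
shift [0.0004, 0.0006, 0.0102] rot [-0.0006, 0.0005, -0.0004]
```

View pics/c20.png

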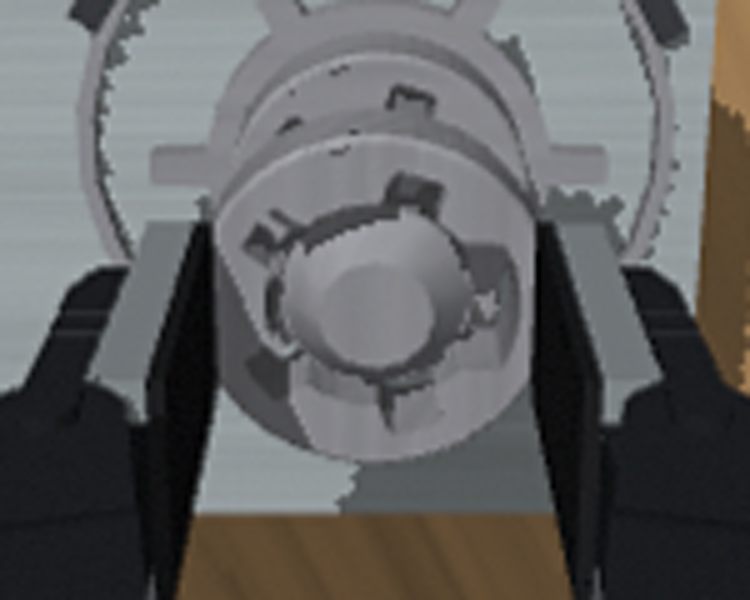

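send_rows(plan=[[[0.0002,0.0004,0.003],[0,0,0],-1],[[0.0002,0.0004,0.006],[0,0,0],-1],[[0.0002,0.0004,0.008],[0,0,0],-1],[[0.0002,0.0004,0.01],[0,0,0],-1],[[0.0002,0.0004,0.01],[0,0,0],-1]])

```text
clock: 14.53
eef_pos: [620.4, -250.0, 167.7]
tcp_rot: [-3.141, 0.001, -0.438]
contact_force: [-0.3, -1.3, -1.2]
opening: 0.411
```

send_rows(plan=[[[0,0,0.004],[0,0,0],-1],[[0,0,0.007],[0,0,0],-1],[[0,0,0.01],[0,0,0],-1],[[0,0,0.012],[0,0,0],-1],[[0,0,0.013],[0,0,0],-1]])

```text
clock: 14.95
eef_pos: [620.6, -250.1, 156.5]
tcp_rot: [-3.141, 0.0, -0.438]
contact_force: [-7.8, 3.3, 23.5]
opening: 0.414
```

```bash
python3 -c "
from h import *
g,C=look('w21')
goto(620.7,-250.2,155,-.438)
save('c21',g[160:300,170:340],4.5)
"

```

```text
clock 15.00 pos [ 620.6 -250.1  156.6] rot [-3.1411e+00  3.0000e-04 -4.3840e-01] F [-5.2  1.5 15.8] op 0.411 q6 0.05
shift [0.0002, 0.0001, 0.0016] rot [-0.0005, 0.0003, -0.0004]
```

View pics/c21.png

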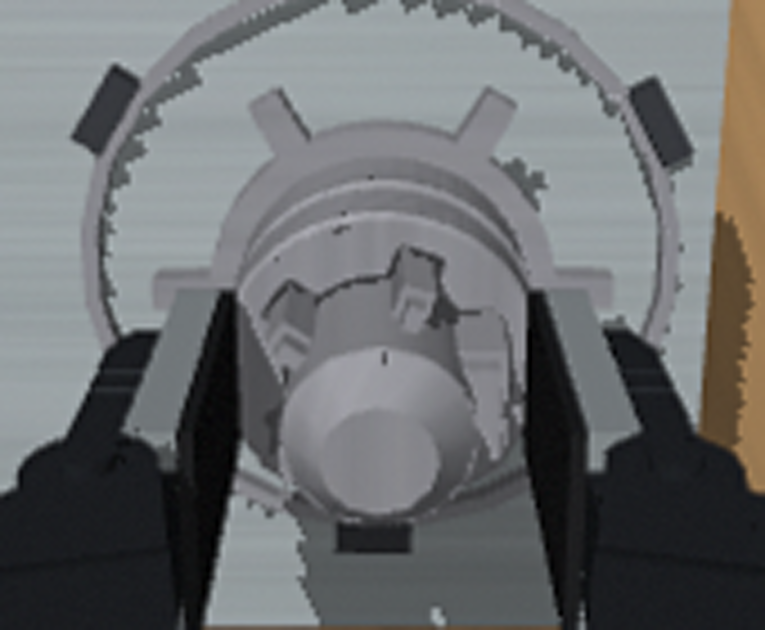

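send_rows(plan=[[[0,0,-0.0005],[0,0,0],0.35],[[0,0,-0.0005],[0,0,0],0.35],[[0,0,-0.0005],[0,0,0],0.35],[[0,0,-0.03],[0,0,0],0.35],[[0,0,-0.06],[0,0,0],0.4]])

```text
clock: 15.42
eef_pos: [619.1, -249.5, 214.7]
tcp_rot: [-3.141, 0.006, -0.438]
contact_force: [0.9, -0.8, 0.3]
opening: 0.702
```

```bash
python3 -c "
from h import *
g,C=look('w22')
goto(505,274,180,-.2)
save('c22',g[130:290,160:350],4)
"

```

```text
clock 15.47 pos [ 622.5 -250.9  222.7] rot [-3.1408 -0.0051 -0.4385] F [ 2.2 -1.   5.7] op 0.696 q6 0.05
shift [-0.3295, -0.4253, 0.0414] rot [-0.0002, -0.0052, -0.2385]
```

View pics/c22.png

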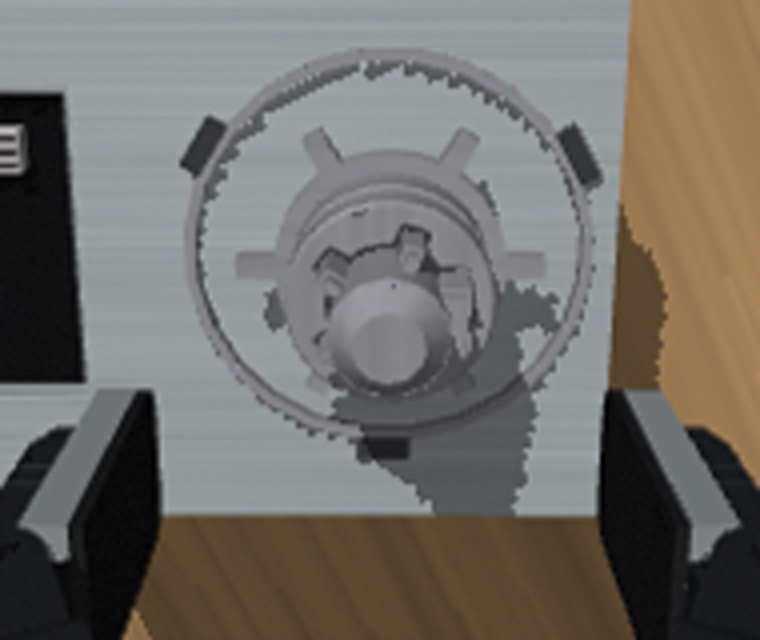

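send_rows(plan=[[[-0.33,-0.425,0.041],[0,-0.003,-0.238],0.4],[[-0.33,-0.425,0.041],[0,-0.003,-0.238],0.4],[[-0.33,-0.425,0.041],[0,-0.003,-0.238],0.4],[[-0.33,-0.425,0.041],[0,-0.003,-0.238],0.4],[[-0.33,-0.425,0.041],[0,-0.003,-0.238],0.4]])

```text
clock: 15.88
eef_pos: [574.8, -45.6, 202.1]
tcp_rot: [-3.142, -0.002, -0.201]
contact_force: [0.7, 0.0, 0.1]
opening: 0.699
```

```bash
python3 -c "
from h import *
goto(505,274,180,-.2)
"

```

```text
clock 15.88 pos [574.8 -45.6 202.1] rot [-3.1416e+00 -2.3000e-03 -2.0100e-01] F [0.7 0.  0.1] op 0.699 q6 0.12
shift [-0.1323, -0.2992, 0.0218] rot [-0.0, -0.0023, -0.001]
```

send_rows(plan=[[[-0.132,-0.299,0.022],[0,-0.002,0],0.4],[[-0.132,-0.299,0.022],[0,-0.002,0],0.4],[[-0.132,-0.299,0.022],[0,-0.002,0],0.4],[[-0.132,-0.299,0.022],[0,-0.002,0],0.4],[[-0.132,-0.299,0.022],[0,-0.002,0],0.4]])

```text
clock: 16.3
eef_pos: [530.3, 157.7, 187.9]
tcp_rot: [-3.141, -0.001, -0.201]
contact_force: [1.2, 0.7, 0.4]
opening: 0.699
```

```bash
python3 -c "
from h import *
g,C=look('w23')
goto(505,274,180,-.2)
save('r23',rect(g,C,505,274,22,40,9),1)
"

```

```text
clock 16.35 pos [528.6 163.8 187.4] rot [-3.1387e+00  1.4000e-03 -1.9950e-01] F [-2.2  5.  -0.1] op 0.701 q6 0.49
shift [-0.045, -0.1033, 0.0077] rot [-0.0028, 0.0014, 0.0005]
```

View pics/r23.png

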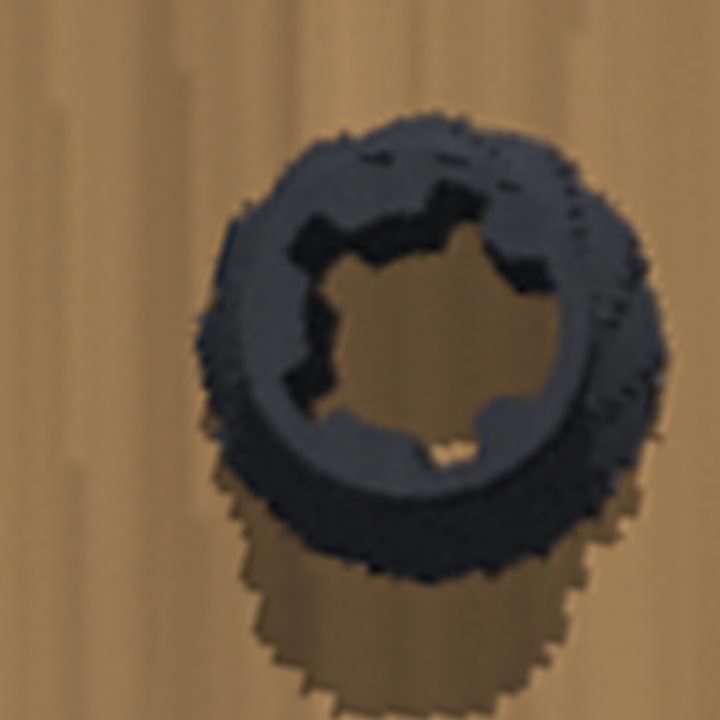

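View pics/w23.png

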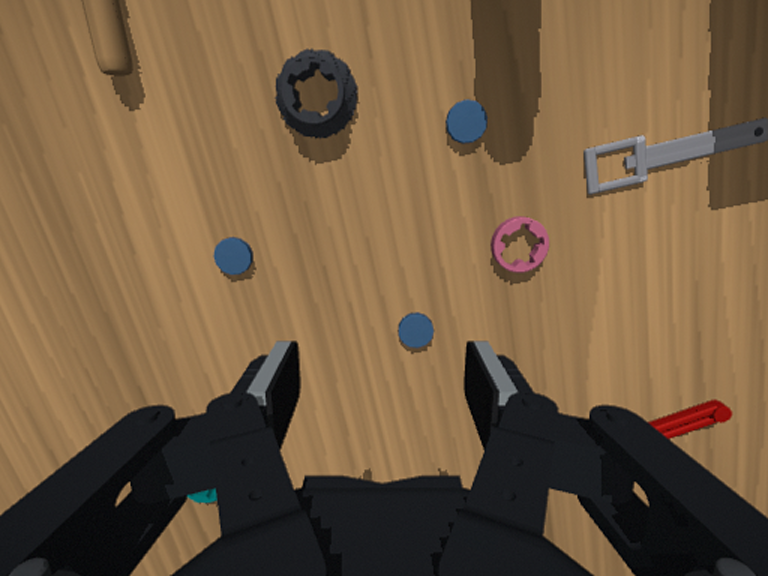

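```bash
python3 -c "
from h import *
import pickle
C=pickle.load(open('w23.pkl','rb'));g=np.load('w23.npy')
q=fitpart(g,C,(511.1,277.9),'burr',show='f23');print(q)
q=q[0];goto(q[0],q[1],105,q[2])
"

```

```text
(array([ 5.10678147e+02,  2.78466339e+02, -4.31946584e-02]), np.float64(0.019442960619926453))
clock 16.35 pos [528.6 163.8 187.4] rot [-3.1387e+00  1.4000e-03 -1.9950e-01] F [-2.2  5.  -0.1] op 0.701 q6 0.49
shift [-0.0402, -0.1086, 0.0827] rot [-0.003, 0.0012, -0.1563]
```

View pics/f23.png

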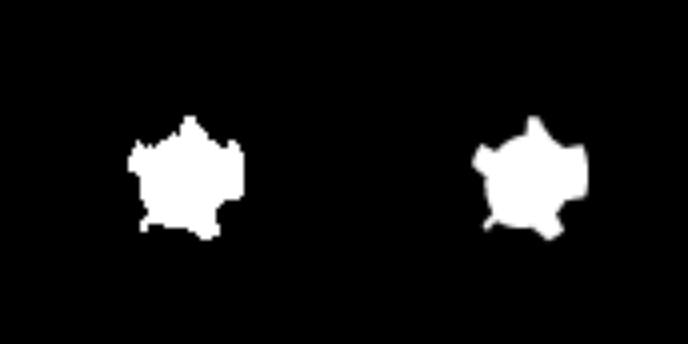

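send_rows(plan=[[[-0.04,-0.1085,0.083],[-0.002,0,-0.156],0.4],[[-0.04,-0.1085,0.083],[-0.002,0,-0.156],0.4],[[-0.04,-0.1085,0.083],[-0.002,0,-0.156],0.4],[[-0.04,-0.1085,0.083],[-0.002,0,-0.156],0.4],[[-0.04,-0.1085,0.083],[-0.002,0,-0.156],0.4]])

```text
clock: 16.77
eef_pos: [508.6, 281.0, 101.4]
tcp_rot: [3.141, 0.005, -0.041]
contact_force: [-0.6, -0.4, -0.3]
opening: 0.702
```

```bash
python3 -c "
from h import *
goto(510.7,278.5,105,-.043)
look('w24',(510.7,278.5),'burr')
goto(510.7,278.5,40,-.043)
"

```

```text
clock 16.77 pos [508.6 281.  101.4] rot [ 3.1414  0.0046 -0.0405] F [-0.6 -0.4 -0.3] op 0.702 q6 0.54
shift [0.0022, 0.0025, -0.0036] rot [0.0002, 0.0046, 0.0025]
burr (array([ 5.10804400e+02,  2.78126896e+02, -5.15766129e-02]), np.float64(0.015267175622284412))
clock 16.82 pos [509.4 279.5 102.8] rot [ 3.1411  0.0037 -0.0405] F [-0.7 -0.6  0.3] op 0.696 q6 0.54
shift [0.0015, 0.0009, 0.0628] rot [0.0005, 0.0037, 0.0025]
```

View pics/w24.png

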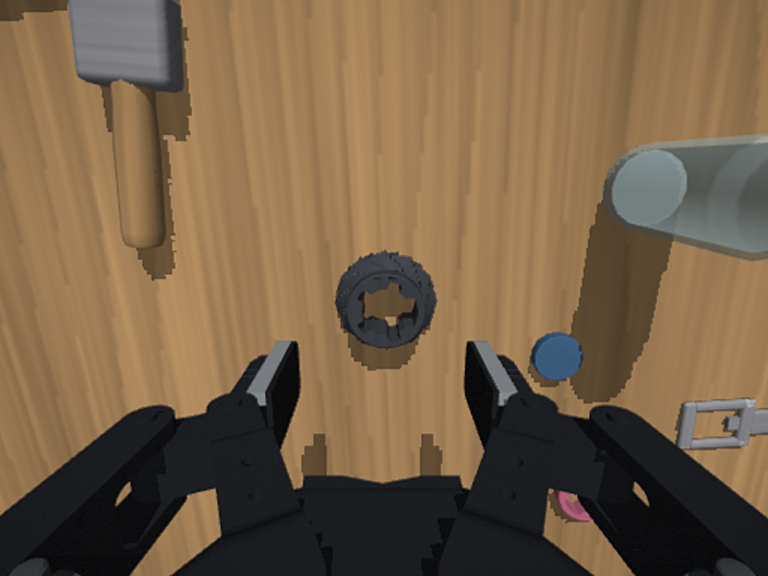

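View pics/fw24.png

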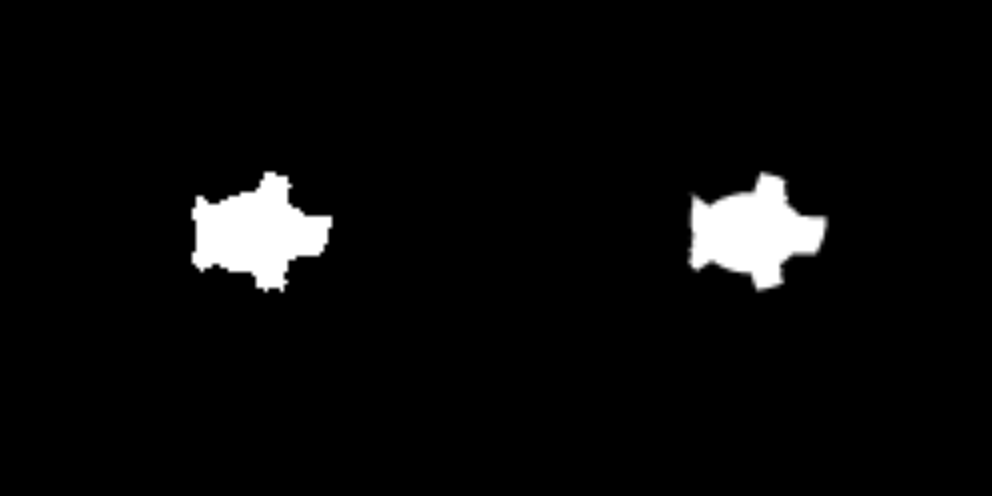

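send_rows(plan=[[[0.0014,0.001,0.035],[0,0.003,0.006],0.25],[[0.0014,0.001,0.058],[0,0.003,0.006],0.25],[[0.0014,0.001,0.067],[0,0.003,0.006],0.25],[[0.0014,0.001,0.067],[0,0.003,0.006],0.25],[[0.0014,0.001,0.067],[0,0.003,0.006],0.25]])

```text
clock: 17.23
eef_pos: [511.1, 277.8, 36.5]
tcp_rot: [3.141, 0.001, -0.047]
contact_force: [0.4, 0.4, 1.1]
opening: 0.628
```

```bash
python3 -c "
from h import *
goto(510.75,278.3,35.5,-.048)
g,C=look('w25')
"

```

```text
clock 17.23 pos [511.1 277.8  36.5] rot [ 3.1411e+00  6.0000e-04 -4.7300e-02] F [0.4 0.4 1.1] op 0.628 q6 0.54
shift [-0.0004, -0.0005, 0.001] rot [0.0005, 0.0006, 0.0007]
```

View pics/w25.png

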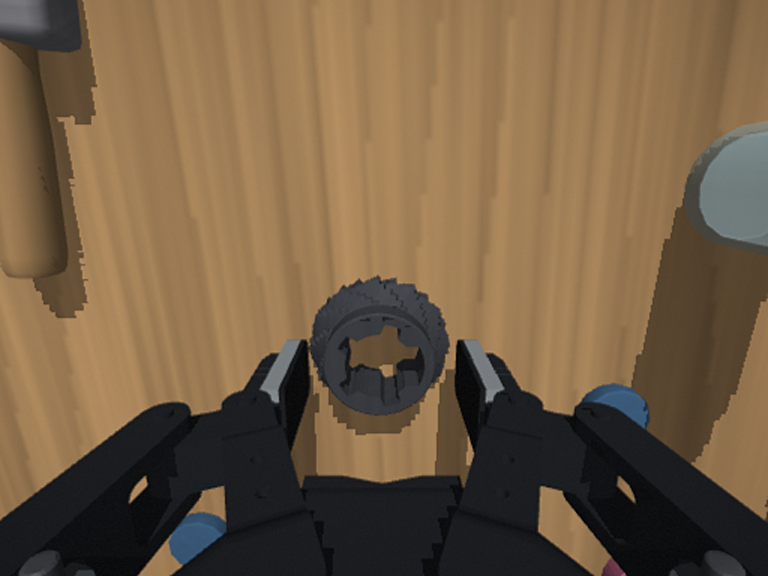

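send_rows(plan=[[[-0.0003,-0.0005,0.0005],[0,0,0],0.0],[[-0.0003,-0.0005,0.0005],[0,0,0],-1],[[-0.0003,-0.0005,0.0005],[0,0,0],-1],[[-0.0003,-0.0005,0.0005],[0,0,0],-1],[[-0.0003,-0.0005,0.0005],[0,0,0],-1]], squeeze=60)

```text
clock: 17.7
eef_pos: [512.6, 279.1, 39.0]
tcp_rot: [-3.14, -0.003, -0.047]
contact_force: [-1.1, -1.6, 10.0]
opening: 0.425
```

```bash
python3 -c "
from h import *
goto(510.75,278.3,35.5,-.048)
look('w26',(510.75,278.3),'burr')
"

```

```text
clock 17.70 pos [512.6 279.1  39. ] rot [-3.14   -0.0034 -0.0472] F [-1.1 -1.6 10. ] op 0.425 q6 0.54
shift [-0.0018, 0.0008, 0.0035] rot [-0.0016, -0.0034, 0.0008]
burr (array([ 5.13319070e+02,  2.78069965e+02, -5.25417916e-02]), np.float64(0.007501998450607061))
```

View pics/w26.png

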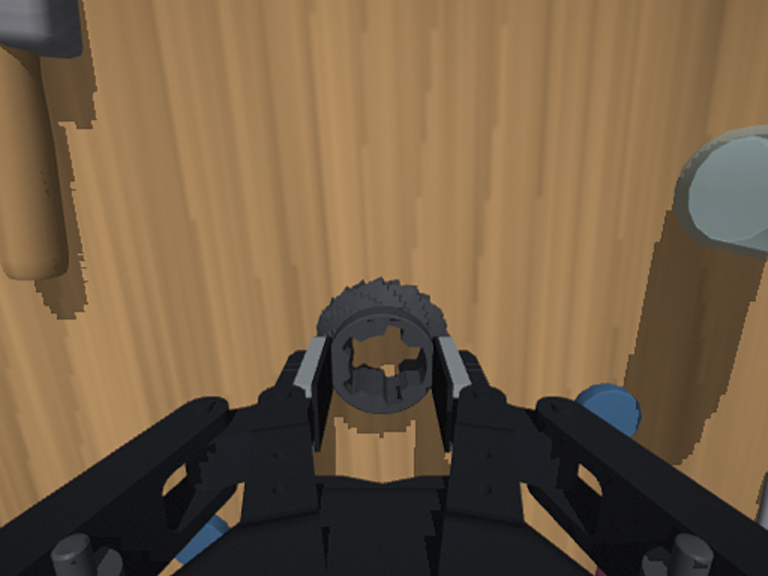

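View pics/fw26.png

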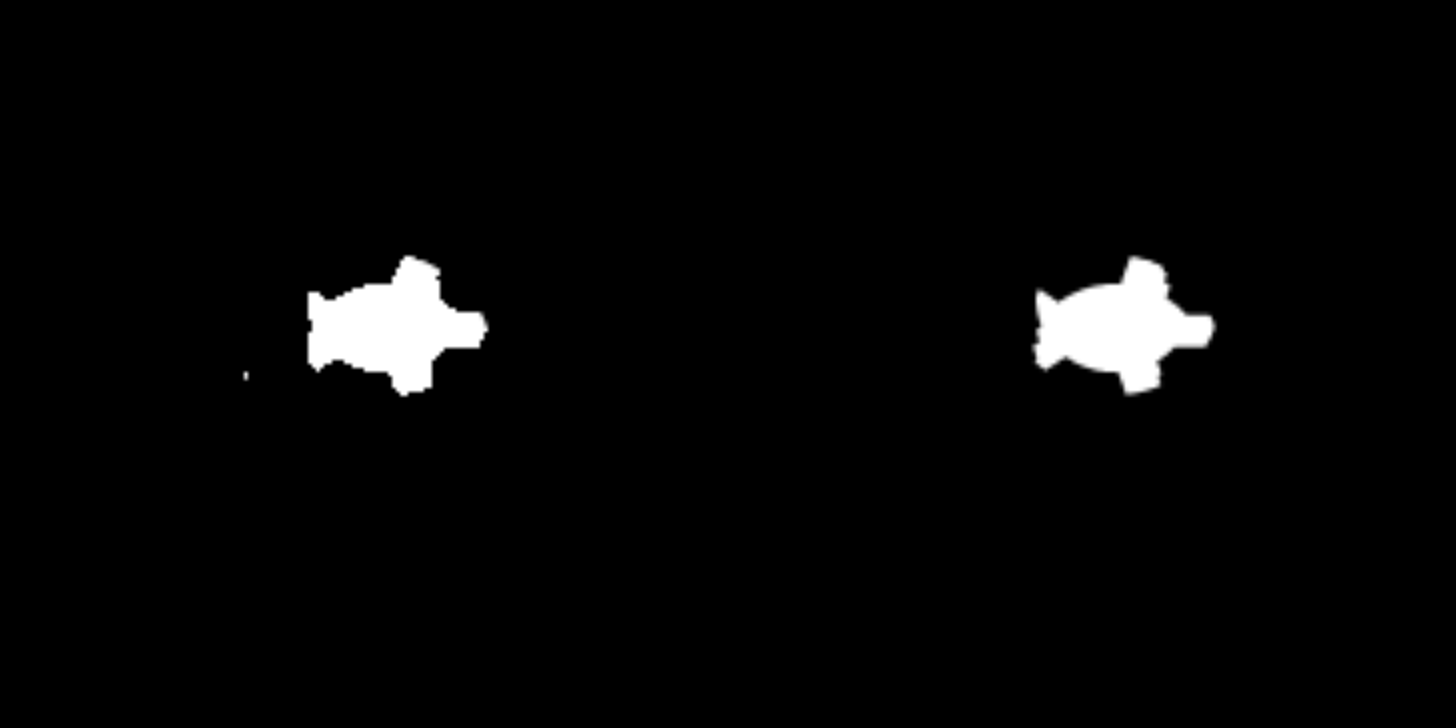

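send_rows(plan=[[[-0.001,0,-0.03],[0,0,0],-1],[[-0.001,0,-0.07],[0,0,0],-1],[[-0.001,0,-0.11],[0,0,0],-1],[[-0.001,0,-0.15],[0,0,0],-1],[[-0.001,0,-0.19],[0,0,0],-1]])

```text
clock: 18.17
eef_pos: [510.8, 278.6, 232.2]
tcp_rot: [-3.139, -0.005, -0.047]
contact_force: [1.0, 0.8, -1.0]
opening: 0.426
```

```bash
python3 -c "
from h import *
goto(620.7,-249.5,235,-.435)
"

```

```text
clock 18.17 pos [510.8 278.6 232.2] rot [-3.1392 -0.0048 -0.0472] F [ 1.   0.8 -1. ] op 0.426 q6 0.54
shift [0.1347, 0.5224, -0.0034] rot [-0.0033, -0.0043, 0.3878]
```

send_rows(plan=[[[0.135,0.522,-0.003],[-0.002,-0.003,0.388],-1],[[0.135,0.522,-0.003],[-0.002,-0.003,0.388],-1],[[0.135,0.522,-0.003],[-0.002,-0.003,0.388],-1],[[0.135,0.522,-0.003],[-0.002,-0.003,0.388],-1],[[0.135,0.522,-0.003],[-0.002,-0.003,0.388],-1]])

```text
clock: 18.58
eef_pos: [553.6, 73.1, 232.7]
tcp_rot: [-3.139, -0.003, -0.436]
contact_force: [1.2, -0.1, -0.4]
opening: 0.423
```

```bash
python3 -c "
from h import *
goto(620.7,-249.5,235,-.435)
"

```

```text
clock 18.58 pos [553.6  73.1 232.7] rot [-3.1389e+00 -3.0000e-03 -4.3620e-01] F [ 1.2 -0.1 -0.4] op 0.423 q6 0.56
shift [0.1971, 0.264, -0.0025] rot [-0.0027, -0.003, -0.0012]
```

send_rows(plan=[[[0.197,0.264,-0.003],[-0.002,-0.002,0],-1],[[0.197,0.264,-0.003],[-0.002,-0.002,0],-1],[[0.197,0.264,-0.003],[-0.002,-0.002,0],-1],[[0.197,0.264,-0.003],[-0.002,-0.002,0],-1],[[0.197,0.264,-0.003],[-0.002,-0.002,0],-1]])

```text
clock: 19.0
eef_pos: [595.9, -131.4, 235.5]
tcp_rot: [-3.14, -0.003, -0.436]
contact_force: [0.9, 0.1, -1.0]
opening: 0.427
```

```bash
python3 -c "
from h import *
goto(620.7,-249.5,215,-.435)
"

```

```text
clock 19.00 pos [ 595.9 -131.4  235.5] rot [-3.1404e+00 -3.0000e-03 -4.3630e-01] F [ 0.9  0.1 -1. ] op 0.427 q6 0.22
shift [0.0724, 0.0966, 0.0206] rot [-0.0012, -0.003, -0.0013]
```

send_rows(plan=[[[0.0724,0.0966,0],[-0.001,-0.002,-0.001],-1],[[0.0724,0.0966,0],[-0.001,-0.002,-0.001],-1],[[0.0724,0.0966,0.005],[-0.001,-0.002,-0.001],-1],[[0.0724,0.0966,0.018],[-0.001,-0.002,-0.001],-1],[[0.0724,0.0966,0.0205],[-0.001,-0.002,-0.001],-1]])

```text
clock: 19.42
eef_pos: [619.9, -251.4, 214.1]
tcp_rot: [-3.141, -0.0, -0.439]
contact_force: [-0.8, 1.2, -2.2]
opening: 0.427
```

```bash
python3 -c "
from h import *
g,C=look('w27')
goto(620.7,-249.5,189,-.435)
save('c27',g[180:300,180:330],5)
"

```

```text
clock 19.47 pos [ 619.5 -249.7  213.9] rot [-3.1412e+00  1.4000e-03 -4.3710e-01] F [-1.   0.5 -1.8] op 0.425 q6 0.05
shift [0.001, -0.0007, 0.0249] rot [-0.0004, 0.0014, -0.0021]
```

View pics/c27.png

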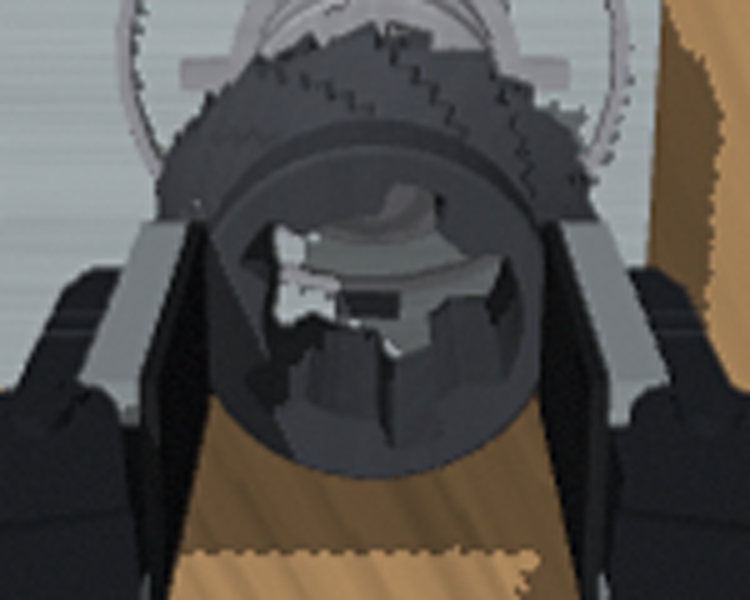

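send_rows(plan=[[[0.0008,-0.0004,0.01],[0,0.001,-0.002],-1],[[0.0008,-0.0004,0.016],[0,0.001,-0.002],-1],[[0.0008,-0.0004,0.021],[0,0.001,-0.002],-1],[[0.0008,-0.0004,0.0235],[0,0.001,-0.002],-1],[[0.0008,-0.0004,0.0245],[0,0.001,-0.002],-1]])

```text
clock: 19.88
eef_pos: [620.3, -248.9, 189.0]
tcp_rot: [-3.141, 0.001, -0.434]
contact_force: [0.7, -0.9, -0.7]
opening: 0.421
```

```bash
python3 -c "
from h import *
g,C=look('w28')
goto(620.7,-249.5,180,-.435)
save('c28',g[180:300,180:330],5)
"

```

```text
clock 19.93 pos [ 620.4 -249.   189.1] rot [-3.1412e+00  9.0000e-04 -4.3430e-01] F [-0.4 -0.1  0.1] op 0.425 q6 0.05
shift [0.0005, 0.0003, 0.0091] rot [-0.0004, 0.0009, 0.0007]
```

View pics/c28.png

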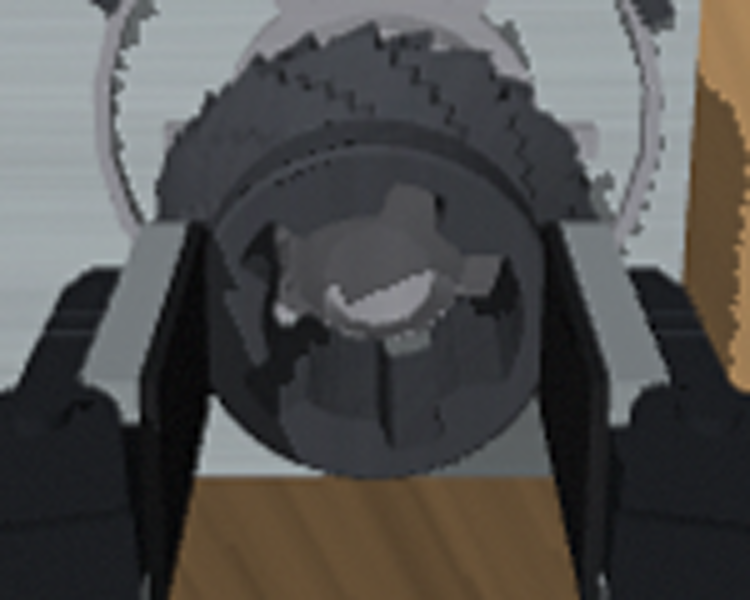

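send_rows(plan=[[[0.0003,0.0003,0.002],[0,0,0],-1],[[0.0003,0.0003,0.004],[0,0,0],-1],[[0.0003,0.0003,0.006],[0,0,0],-1],[[0.0003,0.0003,0.008],[0,0,0],-1],[[0.0003,0.0003,0.009],[0,0,0],-1]])

```text
clock: 20.35
eef_pos: [620.6, -249.5, 179.9]
tcp_rot: [-3.141, 0.001, -0.434]
contact_force: [0.3, -0.3, -0.8]
opening: 0.423
```

Bottom ≈141 mm, inside the ribs with no force. Press home.

send_rows(plan=[[[0,0,0.0015],[0,0,0],-1],[[0,0,0.003],[0,0,0],-1],[[0,0,0.004],[0,0,0],-1],[[0,0,0.005],[0,0,0],-1],[[0,0,0.005],[0,0,0],-1]])

```text
clock: 20.77
eef_pos: [620.7, -249.7, 176.0]
tcp_rot: [-3.141, 0.0, -0.434]
contact_force: [-2.6, 0.1, 7.8]
opening: 0.423
```

```bash
python3 -c "
from h import *
g,C=look('w29')
goto(620.7,-249.5,180,-.435)
save('c29',g[160:300,170:340],4.5)
"

```

```text
clock 20.82 pos [ 620.7 -249.7  176. ] rot [-3.1413  0.     -0.4344] F [-1.6  0.2  7.1] op 0.427 q6 0.05
shift [-0.0001, -0.0002, -0.004] rot [-0.0003, 0.0, 0.0006]
```

View pics/c29.png

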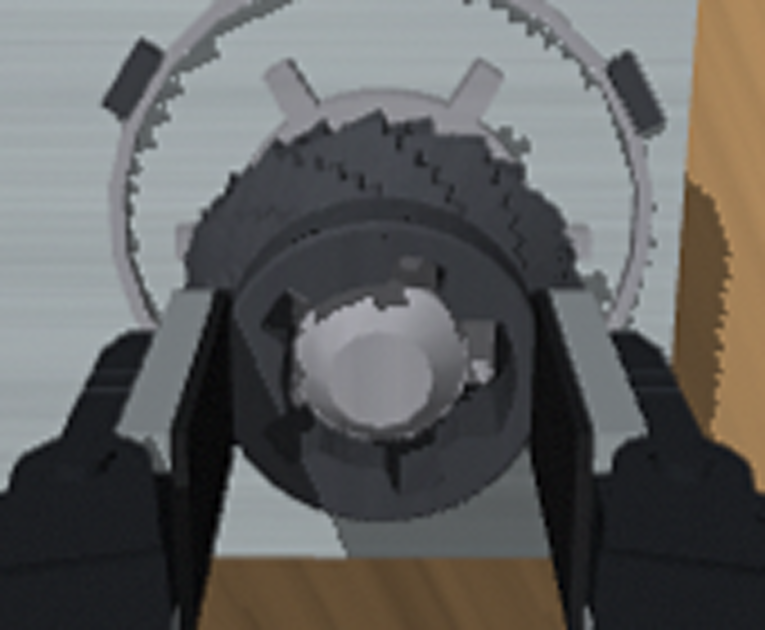

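send_rows(plan=[[[0,0,0.001],[0,0,0],-1],[[0,0,0.002],[0,0,0],-1],[[0,0,0.0025],[0,0,0],-1],[[0,0,0.0025],[0,0,0],-1],[[0,0,0.0025],[0,0,0],-1]])

```text
clock: 21.23
eef_pos: [620.8, -249.7, 175.8]
tcp_rot: [-3.141, -0.001, -0.434]
contact_force: [-6.1, 2.1, 16.4]
opening: 0.426
```

Firmly seated (no further travel). Release and rise.

send_rows(plan=[[[0,0,-0.0005],[0,0,0],0.35],[[0,0,-0.0005],[0,0,0],0.35],[[0,0,-0.0005],[0,0,0],0.35],[[0,0,-0.03],[0,0,0],0.35],[[0,0,-0.06],[0,0,0],0.4]])

```text
clock: 21.65
eef_pos: [619.3, -249.2, 234.0]
tcp_rot: [-3.141, 0.004, -0.435]
contact_force: [0.9, -0.3, 0.5]
opening: 0.703
```

send_rows(plan=[[[0,0.04,-0.04],[0,0,0],0.4],[[0,0.04,-0.04],[0,0,0],0.4],[[0,0.04,-0.04],[0,0,0],0.4],[[0,0.04,-0.04],[0,0,0],0.4],[[0,0.04,-0.04],[0,0,0],0.4]])

```text
clock: 22.07
eef_pos: [602.1, -284.7, 272.0]
tcp_rot: [-3.141, 0.007, -0.435]
contact_force: [0.4, 0.7, -0.4]
opening: 0.7
```

```bash
python3 -c "
from h import *
g,C=look('w30')
goto(620.7,-249.5,180,-.435)
save('c30',g[50:220,90:330],3.3)
p=(621,-250.7); save('r30',rect(g,C,p[0],p[1],159,35,9),1)
s=viewer.grab_frame('side'); save('s30',s[90:190,210:330],6)
t=viewer.grab_frame('top'); save('t30',t)
S=cam('side')
for z in (112,137,158,159): print(z,(proj(S,[621,-250.7,z])-[210,90])*6)
"

```

```text
clock 22.12 pos [ 602.1 -284.5  271.8] rot [-3.1411  0.0075 -0.4343] F [-0.2 -0.  -0.9] op 0.695 q6 -0.01
shift [0.0029, -0.0395, 0.0918] rot [-0.0005, 0.0075, 0.0007]
112 [290.54986015 201.23799635]
137 [289.92103334 154.85200243]
158 [289.38052646 114.98101017]
159 [289.35450142 113.06124943]
```

View pics/c30.png

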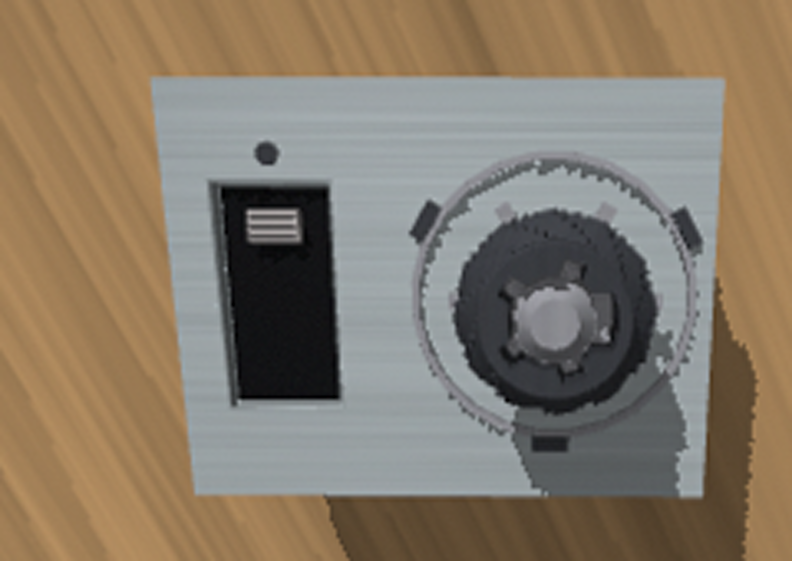

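View pics/r30.png

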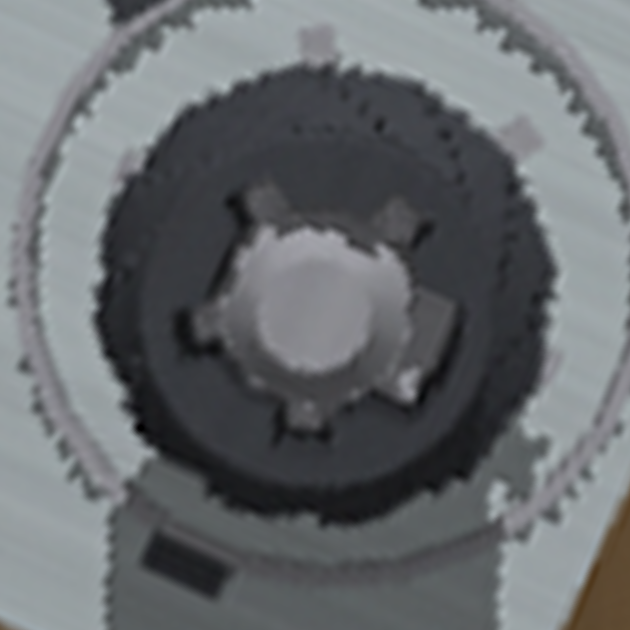

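View pics/s30.png

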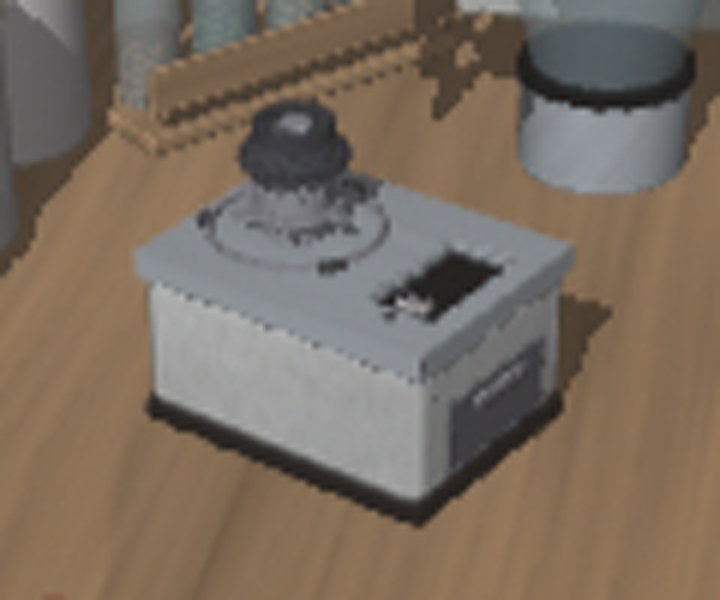

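View pics/t30.png

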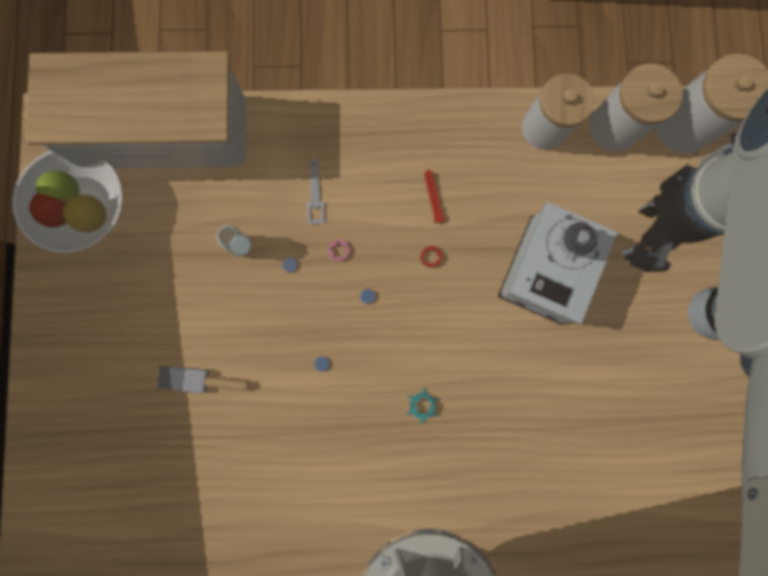

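```bash
python3 -c "
from h import *
print(job.sign_off())"
```

```text
the job is handed in; nothing more can be done
None
```

The mill is back together and the job is handed in, at about 22 s of the 72 s allowed.

- **Lock switch:** I pushed it to the dot end until it met the stop at about 15 N. The last picture still shows it at that end.
- **Grinding parts:** The sweeper, then the grey spacer, then the burr went onto the hub in that order. Each slid down over the splines with almost no force. Each came to a firm stop within about 1 mm of the height expected for its home position, and I pressed them down at about 12 N, 16–24 N and 16 N.
- **Last pictures:** The burr sits in line with the master rib, with its top about level with the hub tip. The pink and red rings, the turquoise sweeper and the other things on the shelf look unmoved.
- **Small disagreement:** Repeat measurements of the hub and the part centres differed by about 1 mm, within the bore's clearance. As the gripper closed on each part, the tool shifted about 2–3 mm (7–10 N), which I allowed for when placing it.

No check failed. The sign-off gave no verdict.

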